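# Ease open the counterweighted centrifuge lid and balance the rotor

### The arm

A 6-joint arm with a two-finger parallel gripper is mounted at the origin on a cart in front of the work surface, level with it; the furniture and walls round the work are solid. World frame = base frame: x ahead of the robot, y to its left, z up, the work surface at z = 0. Lengths are in m, angles in degrees, forces in N, time in s.
With the tool pointing down it reaches from about 0.4 to 0.825 m from the base axis. Payload 7 kg.
Tool frame: the origin (TCP) lies midway between the tips of the shut fingers; the grasp point (between the pads) lies r.grip_depth behind it (r.grip_depth is the distance from the TCP to the grasp point, in m); z points along the fingers, y is the direction in which the jaws open and shut (so a half turn about z gives the same grasp; the last joint's range is limited). The gripper opens to 88 mm and grips with 3 to 60 N. Pads are 19 mm wide; open, the fingers measure 130 mm over their backs; the gripper's body (78 mm by 193 mm) begins 47 mm behind the grasp point.
Start: joints at [84.46, 20.546, 0.682, 0, -70.136, -16.507], TCP at [0.253, 0.626, 0.227] pointing down, gripper open.
Joint ranges: [-176.03, 176.03], [-82.01, 121.73], [-58.28, 71.71], [-173.87, 95.51], [-174.79, -0.11], [-173.66, 173.66]. Speed limits (degrees/s): [136.94, 136.94, 172.46, 180, 180, 180].

### API

Orientations are given as [roll, pitch, yaw] about the fixed x, y, z axes, in that order (R = Rz(yaw) Ry(pitch) Rx(roll)).
In Python, from plant import r, imaging, close_job gives the robot as it stands.
- The arm moves only by the tool step_arm, never from a script. Its argument "commands" is a list of rows, each a list of 2 entries, a list of its own where there are three numbers: the shift along the tool's x, y, z in mm, then the turn about the tool's z in degrees. In form: [[[x, y, z], twist], ...]. A call has 1 to 20 rows; each row shifts and turns the commanded pose from where the row before left it, along the tool's axes as they then stand; what a row does not reach is not made up. A row lasts 1/8 s, in which the tool goes at most 62.5 mm and 10.7 degrees, less where a joint would pass 70% of its speed; a pose out of reach is approached as far as the arm can. A call with a gripper value outside its range is refused whole. "gripper" is the closure, from 0 (fully open) to 1 (shut), set as the call begins (left out, the last holds). The fingers move at their own pace and stop on an object; "grip_force" is the grip in N (left out, the last holds). Time passes only in rows, so rows that do not move let the fingers close. It gives the time, the measured TCP pose, the force and the opening at its end, in the units of the state.
- r.get_state(): the state, without advancing time (a new reading comes with each control period).
- imaging.capture(name): name is "scene" or "top" or "wrist"; returns a dict with "img" (420x560x3 uint8, red, green, blue), "z_map" (420x560 float32, m along the optical axis (not along the pixel's ray), 0 where there is no reading), "vfov" (degrees; the focal length in pixels is half the picture's height over the tangent of half this angle, whatever the lens; pixels are square), "cx", "cy" (the principal point, pixels), "extrinsics" (4x4, takes a point from camera to world coordinates); the wrist camera has in their place "T_tool_cam" (4x4, takes a point from camera to tool coordinates, whose origin is the TCP and whose axes are the flange's). Camera axes: x right, y down, z forward; pixel columns grow to the right and rows downward; lengths in m; the calibration is good to about 2 mm. The wrist camera is an equidistant fisheye: a pixel r from the principal point sees the ray r / f radians off the axis. A picture is of the moment at which its call begins: read the wrist's pose just before it.
- close_job(): hands the job in, once; it reports no verdict.
The state is a dict: "time_s": time; "joints": joint angles; "qd": joint speeds; "joint_torque": joint torques, N m; "tcp_pos": TCP position; "eef_rot": TCP orientation; "contact_force": force on the tool from outside, world axes, zero at the start; "moment": the same for the moment, N m; "gripper_width": finger opening in m.
Only numpy, scipy, OpenCV 4.12 (cv2) and the standard library are available. Lean on these libraries where they do the work, as an engineer would, in place of code of your own. Each camera call takes 0.05 s, during which the arm holds its last target.

### The job

The small round centrifuge on the cart has one tube in its rotor and needs its partner before it can spin. Lift the counterweighted lid by its front pull past its balance point and ease it on until its bar just comes to rest on the rubber stop behind (its height is set differently each time, so feel for it): never let the lid swing free, never press hard on the stop, and let go so that it stands open by itself. Then lift the tube out of the rack and lower it upright, gently and all the way to the bottom before letting go, into the rotor bucket straight opposite the tube already there, leaving that tube, the open lid and the things round about undisturbed.

Things in the scene. Friction and masses are not known exactly. Their poses are not given: they have to be found in the camera images.
- spinner: small round bench centrifuge, fixed to the cart: white drum 156 mm in diameter with its rim 95 mm above the surface, a low grey control panel in front (reaching 96 mm from the drum's axis, 105 mm with its knob, up to 52 mm high), a white housing 50 mm high behind. Origin on the drum's axis at its underside; x points from the front (pull side) to the back (hinge side), y to its left, z up
- spinner_lid (a joint): angle of the lid (rad): 0 closed, grows as the front of the lid rises. The lid is a clear dome 49 mm high with a grey rim ring, 0.7 to 1.05 kg with its counterweight. Below about 0.83 rad it falls shut (0.3 to 0.4 N m when closed), beyond that the counterweight pulls it open with up to 0.35 N m; hinge friction about 0.03 N m
- lid_bar (a point): centre of the counterweight, a steel bar 24 mm thick, 92 mm long, on cranked arms 56 mm from the hinge axis (closed: 20 mm behind and 52 mm above it). With the lid open it rests on a rubber-tipped screw, the stop, on the rear housing. The screw's set height is not reported: the bar meets it anywhere from 1.33 to 1.64 rad. The rubber gives: about 0.5 N per mm at the pull
- lid_grip (a point): centre of the lid's front pull, a grey roller 18 mm in diameter and 16 mm long (along the spinner's y) on a neck 14 mm wide, 107 mm in front of the drum's axis and 104 mm above the surface when closed. It goes round the hinge with the lid, on a radius of 195 mm; gripped on its two flat ends (fingers closing along the spinner's y) it turns between the pads
- lid_hinge (a point): middle of the lid's hinge axis, 88 mm behind the drum's axis and 99 mm above the surface; the axis lies along the spinner's y. The screen of the cart hangs behind it: its lower edge is 0.30 m above the surface and about 0.65 m ahead of the robot's base, so a wrist that leans back towards the robot is safest when the lid stands up
- rotor: the swing-out rotor inside the drum, standing still and held by its brake: steel hub with four aluminium buckets hanging on a circle of 40 mm radius. Origin on the drum's axis 19 mm above the surface; z up, x towards bucket2. It starts turned by up to 65 degrees either way from the position in which bucket0 is frontmost
- bucket0 (a point): centre of the mouth of rotor bucket 0, 89 mm above the surface: round upright hole, 18 mm across (flared to about 22 mm at the mouth), 54 mm deep. Straight opposite bucket2; the sample tube belongs in it
- bucket1 (a point): centre of the mouth of rotor bucket 1, 89 mm above the surface: round upright hole, 18 mm across (flared to about 22 mm at the mouth), 54 mm deep. Empty, a quarter turn from bucket0
- bucket2 (a point): centre of the mouth of rotor bucket 2, 89 mm above the surface: round upright hole, 18 mm across (flared to about 22 mm at the mouth), 54 mm deep. The balance tube stands in this one
- bucket3 (a point): centre of the mouth of rotor bucket 3, 89 mm above the surface: round upright hole, 18 mm across (flared to about 22 mm at the mouth), 54 mm deep. Empty, a quarter turn from bucket0
- sample_tube: closed sample tube, 15 mm in diameter and 99 mm long, 16 g, with a cap on its top 26 mm; stands upright in the tube rack. Origin at the centre of its bottom, z along the tube towards the cap
- balance_tube: the same kind of tube, standing in bucket2 of the rotor with its top about 45 mm above the bucket's mouth. Origin at the centre of its bottom, z towards the cap
- tube_rack: white plastic tube rack, 62 x 90 x 52 mm (x, y, z), fixed, with 2 x 3 holes 17.5 mm wide in its top plate, 26 mm apart; tubes stand on its base plate 6 mm above the surface. The sample tube stands in the middle hole of the row at x = +13 mm. Origin at the centre of its underside
- cup: closed specimen cup, 58 mm in diameter, 70 mm high; bystander, origin under its centre
- tape: roll of tape lying flat, 64 mm in diameter, 19 mm high; bystander, origin under its centre
- holder: empty clear needle holder lying down, 54 x 26 x 26 mm; bystander, origin under its centre
- mouse: computer mouse, 104 x 57 x 37 mm; bystander, origin under its centre
- timer: square bench timer with a dial on top, 62 x 62 x 36 mm; bystander, origin under its centre

How it is judged (in metres and radians):
On the way, in this order (a step that is already met when the one before it is completed fails the run):
1. the lid stands open by itself: beyond 0.95 rad, at rest, touched by neither fingers nor arm (value of joint spinner_lid above 0.95 rad and velocity of joint spinner_lid between -0.05 and 0.05 rad/s and contact force between each of the fingers, the arm and spinner_lid below 0.05 N), for 0.3 s.
2. the sample tube is down in the bucket opposite the balance tube (horizontal distance between sample_tube and bucket0 below 0.004 m and z of sample_tube in the frame of bucket0 below -0.049 m and angle between sample_tube's own z axis and vertical below 0.08 rad), for 0.2 s.
At the end, for the whole second after the job is handed in: the lid stands open at rest (beyond 0.95 rad), the sample tube has been let go and stands still and upright (within 0.08 rad) in bucket0, its bottom within 4 mm of the bucket's axis and within 5 mm of its floor, and the balance tube is still fully down in bucket2 (all of step 2 and value of joint spinner_lid above 0.95 rad and velocity of joint spinner_lid between -0.05 and 0.05 rad/s and contact force between the fingers and sample_tube below 0.05 N and linear speed of sample_tube below 0.02 m/s and horizontal distance between balance_tube and bucket2 below 0.004 m and z of balance_tube in the frame of bucket2 below -0.049 m); the robot touches nothing.
It fails at once if the lid swings free (faster than 1.4 rad/s) (velocity of joint spinner_lid above 1.4 rad/s or velocity of joint spinner_lid below -1.4 rad/s).
It fails at once if the lid is pressed or dropped hard on its stop (over 25 N) (contact force between spinner_lid and spinner above 25 N).
It fails at once if the sample tube is forced against the rotor (over 25 N) (contact force between sample_tube and rotor above 25 N).
It fails at once if the sample tube is let go in or over its bucket while more than 20 mm off the bottom (horizontal distance between sample_tube and bucket0 below 0.012 m and z of sample_tube in the frame of bucket0 between -0.034 and 0.03 m and contact force between the fingers and sample_tube below 0.02 N).
It fails at once if the balance tube is shifted by over 10 mm, or a bystander by over 30 mm (distance of balance_tube from where it was at the start of the episode above 0.01 m or distance of any of cup, tape, holder, mouse, timer from where it was at the start of the episode above 0.03 m).
It also fails if it takes over 72 s, if anything falls off the work surface, if the arm or the gripper's body presses on something with over 40 N, if the wrist force passes 120 N, or if a joint passes its speed limit or range.

## Working session

There is one attempt and no reset: what is moved stays moved. The work goes in short steps, Python scripts to look and compute and a tool call to move; the robot and the scene stay as the last step left them, time stands still between calls to the robot, and variables do not carry over. Pictures are saved under pics/ and viewed, and the job is handed in when it is done.

Besides the shell and the picture viewer there is one more tool, called after "Call:" as name([rows], argument=value, ...), one row to a line, values as JSON. step_arm: Moves the arm, as the interface text tells. Its arguments: {"type":"object","properties":{"commands":{"type":"array","items":{"type":"array"}},"gripper":{"type":"number"},"grip_force":{"type":"number"}},"required":["commands"]}

```bash
mkdir -p pics; ls; python3 - <<'E'
from plant import r, imaging
import cv2, numpy as np, pickle
print(r.get_state(), r.grip_depth)
for n in ("scene","top","wrist"):
    c=imaging.capture(n); pickle.dump(c,open(f"pics/{n}0.pkl","wb"))
    cv2.imwrite(f"pics/{n}0.png",c["img"][:,:,::-1]); print(n,{k:v for k,v in c.items() if k not in("img","z_map")})
E
```

```text
pics
{'time_s': 0.0, 'joints': array([ 8.44613120e+01,  2.05886416e+01,  6.33240018e-01, -2.12909512e-02,
       -7.01369160e+01, -1.65073694e+01]), 'qd': array([ 0.0701206 , -0.10010129,  0.04072005, -0.01743735, -0.08130763,
        0.05667905]), 'joint_torque': array([ 9.25763197e-04, -5.82718277e+01,  2.93066847e+01,  6.99723423e+00,
        7.01499768e-03, -1.58854350e-04]), 'tcp_pos': array([0.25318992, 0.62516906, 0.2256465 ]), 'eef_rot': array([ 1.79905800e+02, -7.04360190e-03, -2.20533019e+01]), 'contact_force': array([-0.45086952,  0.59200041, -0.9201651 ]), 'moment': array([-0.00363448, -0.00825838, -0.0354959 ]), 'gripper_width': 0.08767774948394123} 0.0188
scene {'vfov': 45.59223599289703, 'cx': 274.18201126984354, 'cy': 212.76203606176668, 'extrinsics': array([[ 0.88645992, -0.22396253,  0.40500567,  0.07339524],
       [-0.46262594, -0.40444675,  0.78892336, -0.85524497],
       [-0.01288604, -0.88671507, -0.46213671,  0.60512289],
       [ 0.        ,  0.        ,  0.        ,  1.        ]])}
top {'vfov': 56.73456098379966, 'cx': 276.33896510971954, 'cy': 211.48743287100774, 'extrinsics': array([[-0.01675493, -0.99200686,  0.12506665,  0.40941594],
       [-0.99926955,  0.02091025,  0.03198632, -0.04151951],
       [-0.03434583, -0.12443937, -0.9916326 ,  0.96169986],
       [ 0.        ,  0.        ,  0.        ,  1.        ]])}
wrist {'vfov': 65.70646984690485, 'cx': 279.3269335231179, 'cy': 207.7342175519039, 'T_tool_cam': array([[-6.94440342e-04, -9.52134787e-01, -3.05677715e-01,
         8.38361792e-02],
       [ 9.99999724e-01, -5.80794115e-04, -4.62728758e-04,
        -7.86142845e-04],
       [ 2.63044330e-04, -3.05677952e-01,  9.52134928e-01,
        -1.57926793e-01],
       [ 0.00000000e+00,  0.00000000e+00,  0.00000000e+00,
         1.00000000e+00]])}
```

View pics/scene0.png

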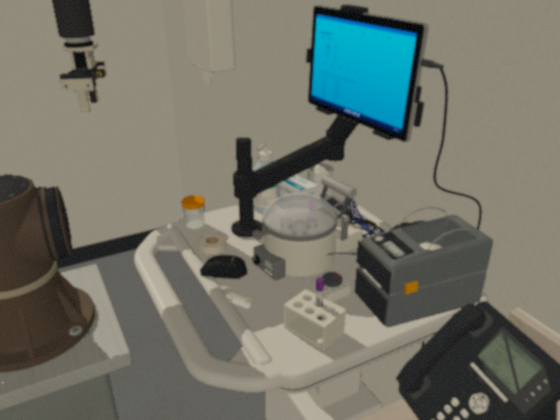

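View pics/top0.png

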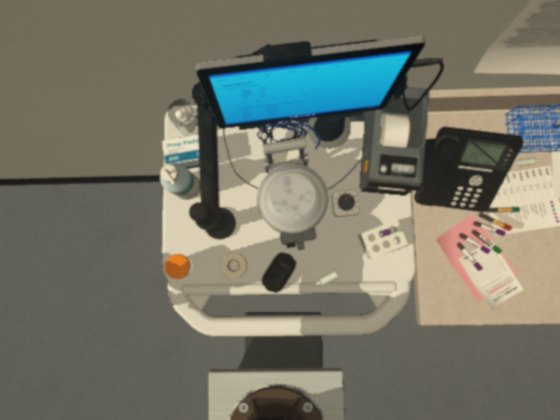

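View pics/wrist0.png

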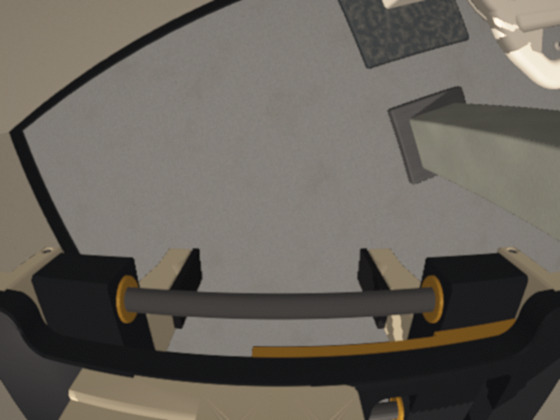

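```bash
cat > h.py <<'E'
import numpy as np, cv2, pickle
from scipy.spatial.transform import Rotation as R
def cloud(c,T=None):
    z=c["z_map"]; h,w=z.shape; f=h/2/np.tan(np.radians(c["vfov"]/2))
    v,u=np.mgrid[:h,:w].astype(float)
    a=(u-c["cx"]);b=(v-c["cy"])
    if "T_tool_cam" in c:
        rr=np.hypot(a,b)+1e-9; th=rr/f; s=np.tan(th)/rr
        p=np.stack([a*s*z,b*s*z,z],-1); T=T@c["T_tool_cam"]
    else:
        p=np.stack([a/f*z,b/f*z,z],-1); T=c["extrinsics"]
    P=p@T[:3,:3].T+T[:3,3]; P[z<=0]=np.nan
    return P
def tool(s):
    T=np.eye(4);T[:3,:3]=R.from_euler("xyz",s["eef_rot"],degrees=True).as_matrix();T[:3,3]=s["tcp_pos"];return T
def project(c,P,T=None):
    M=np.linalg.inv(c["extrinsics"] if T is None else T@c["T_tool_cam"])
    p=np.asarray(P)@M[:3,:3].T+M[:3,3]; f=210/np.tan(np.radians(c["vfov"]/2))
    if T is None: return p[...,:2]/p[...,2:]*f+[c["cx"],c["cy"]]
    r=np.hypot(p[...,0],p[...,1]); th=np.arctan2(r,p[...,2]); return p[...,:2]/r[...,None]*(th*f)[...,None]+[c["cx"],c["cy"]]
E
python3 - <<'E'
from h import *
for n in("top","scene"):
    c=pickle.load(open(f"pics/{n}0.pkl","rb"));P=cloud(c)
    if n=="top":
        for u,v in [(292,198),(293,243),(292,243),(300,215),(265,195),(325,195),(385,232),(388,231),(370,250),(400,235),(310,250),(285,145),(346,203),(278,271),(233,265),(178,265),(330,278),(230,120),(300,115),(400,95),(225,118),(290,180)]: print(u,v,np.round(P[v,u],3))
        m=(P[...,2]>0.26); print("high",m.sum())
        b=c["img"]; crop=b[120:290,230:430]; crop=np.clip(crop.astype(float)*1.4,0,255).astype(np.uint8)
        cv2.imwrite("pics/topcrop.png",cv2.resize(crop[:,:,::-1],None,fx=3.9,fy=3.5,interpolation=cv2.INTER_CUBIC))
    else:
        b=c["img"][170:360,180:400]; b=np.clip(b.astype(float)*1.4,0,255).astype(np.uint8); cv2.imwrite("pics/scenecrop.png",cv2.resize(b[:,:,::-1],None,fx=3.4,fy=3.1,interpolation=cv2.INTER_CUBIC))
        for u,v in [(312,10),(410,135),(308,98)]: print(u,v,np.round(P[v,u],3))
        Q=P[(P[...,0]>.5)&(P[...,2]>.28)]; 
        m=(c["img"][...,2]>180)&(c["img"][...,0]<60)
        Q=P[m]; print(np.nanpercentile(Q,[1,50,99],axis=0))
E
```

```text
292 198 [ 0.541 -0.049  0.144]
293 243 [ 0.45  -0.05   0.037]
292 243 [ 0.45  -0.048  0.038]
300 215 [ 0.504 -0.065  0.145]
265 195 [0.549 0.009 0.139]
325 195 [ 0.549 -0.121  0.122]
385 232 [ 0.468 -0.252  0.101]
388 231 [ 0.469 -0.257  0.104]
370 250 [ 0.43  -0.228  0.05 ]
400 235 [ 0.463 -0.299  0.049]
310 250 [ 0.434 -0.092 -0.002]
285 145 [ 0.652 -0.036  0.161]
346 203 [ 0.544 -0.179  0.033]
278 271 [ 0.385 -0.013  0.035]
233 265 [0.4   0.098 0.001]
178 265 [0.403 0.216 0.068]
330 278 [ 0.366 -0.136  0.02 ]
230 120 [0.642 0.053 0.343]
300 115 [ 0.653 -0.064  0.327]
400 95 [ 0.674 -0.227  0.35 ]
225 118 [0.641 0.059 0.356]
290 180 [ 0.58  -0.046  0.144]
high 35370
312 10 [0.84  0.395 0.464]
410 135 [ 0.677 -0.211  0.315]
308 98 [0.64  0.077 0.321]
[[ 0.64194711 -0.19585426  0.33097854]
 [ 0.65857754 -0.08854064  0.41348703]
 [ 0.67189101  0.05502481  0.48697858]]
```

View pics/topcrop.png

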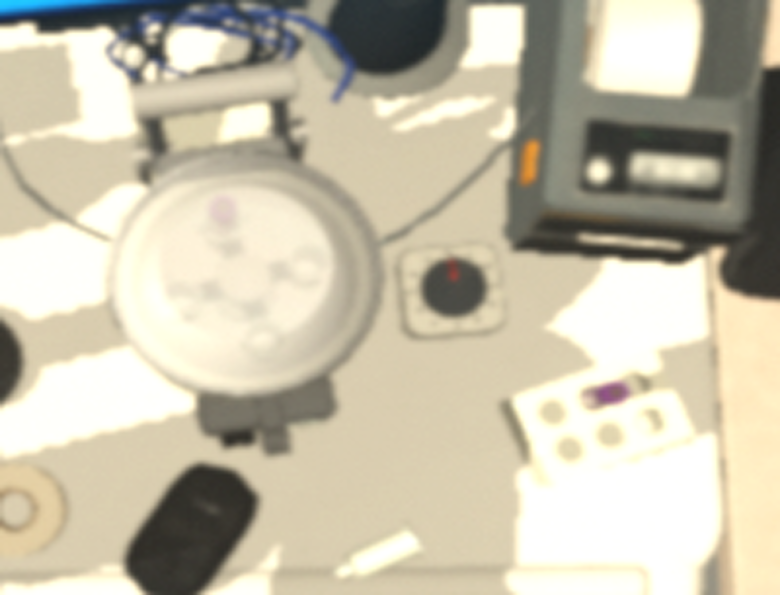

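View pics/scenecrop.png

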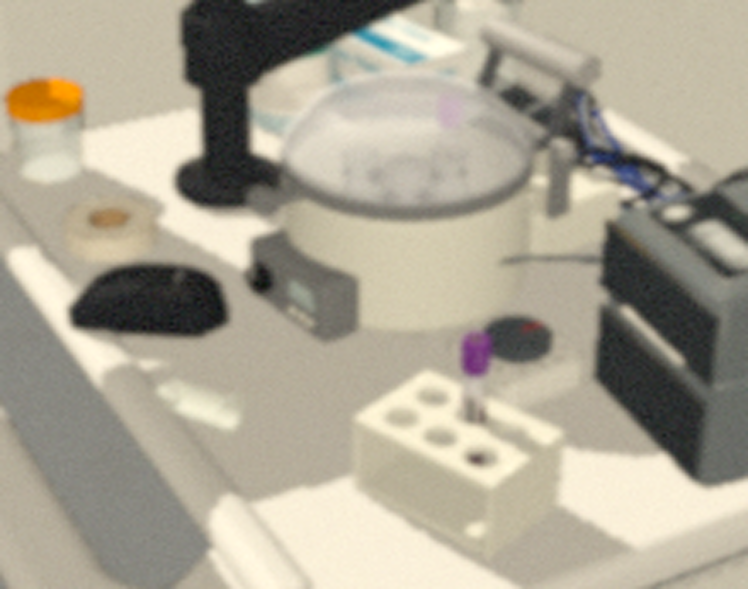

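```bash
python3 - <<'E'
from h import *
from scipy.optimize import least_squares
c=pickle.load(open("pics/top0.pkl","rb"));P=cloud(c)
def sel(x0,x1,y0,y1,z0,z1): return P[(P[...,0]>x0)&(P[...,0]<x1)&(P[...,1]>y0)&(P[...,1]<y1)&(P[...,2]>z0)&(P[...,2]<z1)]
b=sel(.6,.72,-.15,.06,.145,.2); print("bar",len(b),b.mean(0),b.min(0),b.max(0))
m=b[:,:2].mean(0);u,s,vt=np.linalg.svd(b[:,:2]-m,full_matrices=False);d=vt[0]*np.sign(vt[0][1]);t=(b[:,:2]-m)@d
print(d,"yaw of spinner",np.degrees(np.arctan2(-d[0],d[1])),np.percentile(t,[1,50,99]),s)
D=sel(.45,.64,-.15,.05,.105,.15)
# ring: topmost points
f=lambda p:np.hypot(D[:,0]-p[0],D[:,1]-p[1])
def fs(p): return np.sqrt((D[:,0]-p[0])**2+(D[:,1]-p[1])**2+(D[:,2]-p[2])**2)-p[3]
s=least_squares(fs,[.54,-.05,.06,.08],loss="soft_l1",f_scale=.002);print("dome",s.x,len(D),np.std(s.fun))
D=sel(.4,.7,-.2,.1,.09,.108);print("ring pts",D.min(0),D.max(0), len(D))
Pn=sel(.40,.5,-.14,.03,.085,.12);print("pullish",len(Pn),Pn.mean(0) if len(Pn) else 0, np.round(Pn[::max(1,len(Pn)//10)],3))
k=sel(.4,.56,.06,.2,.12,.7); print("pole",np.percentile(k,[1,50,99],axis=0))
for z in np.arange(.1,.5,.05):
    k=sel(.4,.66,.05,.25,z,z+.05); 
    if len(k): print(z,len(k),k.min(0),k.max(0))
# rack top
k=sel(.38,.53,-.34,-.18,.045,.057)[:,:2]
print("rack",cv2.minAreaRect((k*1000).astype(np.float32)),len(k))
k=sel(.38,.53,-.34,-.18,.085,.12);print("cap",len(k),k.mean(0),k.min(0),k.max(0))
E
```

```text
bar 472 [ 0.65160607 -0.0350419   0.15826224] [ 0.63635455 -0.0813204   0.14500417] [0.66991982 0.01049434 0.1649219 ]
[-0.1417163   0.98990731] yaw of spinner 8.147173509461542 [-4.46603615e-02  1.44051436e-05  4.49277451e-02] [0.57527439 0.13950156]
dome [ 0.54747906 -0.04996202  0.04336949  0.10763933] 4107 0.004204806296723399
ring pts [ 0.433443   -0.12906872  0.09116299] [0.64801168 0.0289328  0.10796735] 386
pullish 319 [ 0.46961439 -0.05466101  0.11104438] [[ 0.499 -0.105  0.12 ]
 [ 0.491 -0.103  0.114]
 [ 0.485 -0.004  0.106]
 [ 0.48  -0.017  0.118]
 [ 0.476 -0.017  0.107]
 [ 0.473 -0.041  0.116]
 [ 0.47  -0.054  0.117]
 [ 0.464 -0.061  0.105]
 [ 0.453 -0.058  0.107]
 [ 0.444 -0.069  0.109]
 [ 0.436 -0.069  0.107]]
pole [[0.47759711 0.10325004 0.12170794]
 [0.5067649  0.12301019 0.15345411]
 [0.55824111 0.150355   0.23602956]]
0.1 931 [0.47611305 0.10252622 0.10001769] [0.65957161 0.24663898 0.1499915 ]
0.15000000000000002 1412 [0.47759675 0.10336612 0.15001914] [0.65994115 0.23269678 0.19940974]
0.20000000000000004 360 [0.48629207 0.11250566 0.20011454] [0.52304155 0.14861268 0.2370694 ]
0.30000000000000004 137 [0.6387228  0.05012541 0.3102301 ] [0.64244393 0.07694517 0.3498487 ]
0.3500000000000001 218 [0.63661583 0.05004626 0.35005662] [0.64405954 0.08251293 0.39959671]
0.40000000000000013 367 [0.63572708 0.05006724 0.40027208] [0.65652375 0.08452218 0.44996932]
0.45000000000000007 314 [0.64270319 0.05009758 0.45009086] [0.64700088 0.07311745 0.49995349]
rack ((455.8686828613281, -261.3215026855469), (61.899967193603516, 91.08757019042969), 20.24199676513672) 787
cap 48 [ 0.46755707 -0.25536021  0.10043872] [ 0.46094561 -0.26250905  0.08739115] [ 0.47447071 -0.24928723  0.10632003]
```

```bash
cat > plan.py <<'E'
import sys, json
from h import *
def plan(T,wps,vmax=45,tmax=10):
    """wps: list of (x,y,z,yaw) metres/deg; returns rows"""
    T=T.copy(); rows=[]
    for x,y,z,yaw in wps:
        a=T[:3,3].copy(); b=np.array([x,y,z]); x_=T[:3,0]; y0=np.degrees(np.arctan2(x_[1],x_[0]))
        dy=(yaw-y0) if abs(yaw-y0)<=400 else 0
        n=max(1,int(np.ceil(np.linalg.norm(b-a)*1000/vmax)),int(np.ceil(abs(dy)/tmax)))
        for i in range(1,n+1):
            tgt=a+(b-a)*i/n; ty=y0+dy*i/n
            d=np.round(T[:3,:3].T@(tgt-T[:3,3])*1000)
            cy=np.degrees(np.arctan2(T[1,0],T[0,0])); tw=-((ty-cy+180)%360-180); tw=round(tw)
            rows.append([[int(v) for v in d],int(tw)])
            T[:3,3]+=T[:3,:3]@(d/1000.); T[:3,:3]=T[:3,:3]@R.from_euler("z",tw,degrees=True).as_matrix()
    return rows,T
def show(wps,**k):
    from plant import r
    T=tool(r.get_state()); rows,T2=plan(T,wps,**k)
    print(len(rows)); print(json.dumps(rows)); print(T2[:3,3],np.degrees(np.arctan2(T2[1,0],T2[0,0])))
E
python3 - <<'E'
from plan import *
show([(.28,.50,.28,-60),(.38,.22,.28,-120),(.41,-.06,.28,-172)])
E
```

```text
18
[[[18, 27, -14], 9], [[22, 23, -13], 10], [[25, 19, -14], 9], [[29, 15, -13], 10], [[42, 8, 0], 9], [[42, 1, 0], 8], [[42, -5, 0], 9], [[41, -12, 0], 8], [[39, -17, 0], 9], [[36, -23, 0], 8], [[32, -27, 0], 9], [[32, -24, 0], 7], [[30, -27, 0], 8], [[25, -32, 0], 7], [[21, -34, 0], 8], [[16, -37, 0], 7], [[12, -38, 1], 8], [[6, -40, 0], 7]]
[ 0.41006488 -0.05976011  0.2796198 ] -172.0530195961384
```

Call:
step_arm([
  [[18,27,-14],9],
  [[22,23,-13],10],
  [[25,19,-14],9],
  [[29,15,-13],10],
  [[42,8,0],9],
  [[42,1,0],8],
  [[42,-5,0],9],
  [[41,-12,0],8],
  [[39,-17,0],9],
  [[36,-23,0],8],
  [[32,-27,0],9],
  [[32,-24,0],7],
  [[30,-27,0],8],
  [[25,-32,0],7],
  [[21,-34,0],8],
  [[16,-37,0],7],
  [[12,-38,1],8],
  [[6,-40,0],7],
])

```text
time_s: 2.4
tcp_pos: [0.4099, -0.0608, 0.2796]
eef_rot: [180.0, 0.0, -172.3]
contact_force: [-0.1, -0.0, 1.2]
gripper_width: 0.0877
```

```bash
python3 - <<'E'
from plant import r, imaging
from h import *
s=r.get_state();c=imaging.capture("wrist");c["T"]=tool(s);pickle.dump(c,open("pics/w1.pkl","wb"))
print(s["tcp_pos"],s["eef_rot"],s["joints"],s["contact_force"],s["time_s"])
cv2.imwrite("pics/w1.png",cv2.resize(c["img"][:,:,::-1],(800,600)))
c=imaging.capture("scene");pickle.dump(c,open("pics/scene1.pkl","wb"))
cv2.imwrite("pics/scene1.png",cv2.resize(c["img"][:,:,::-1],(800,600)))
E
```

```text
[ 0.40991492 -0.06078413  0.27957831] [ 1.79987473e+02  1.76843300e-02 -1.72282399e+02] [ 1.91269260e+01 -7.19342642e+00 -2.45132550e+01 -9.19966906e-03
 -7.26603586e+01 -1.01406583e+02] [-1.20575898e-01 -3.81715765e-04  1.19710450e+00] 2.4
```

View pics/w1.png

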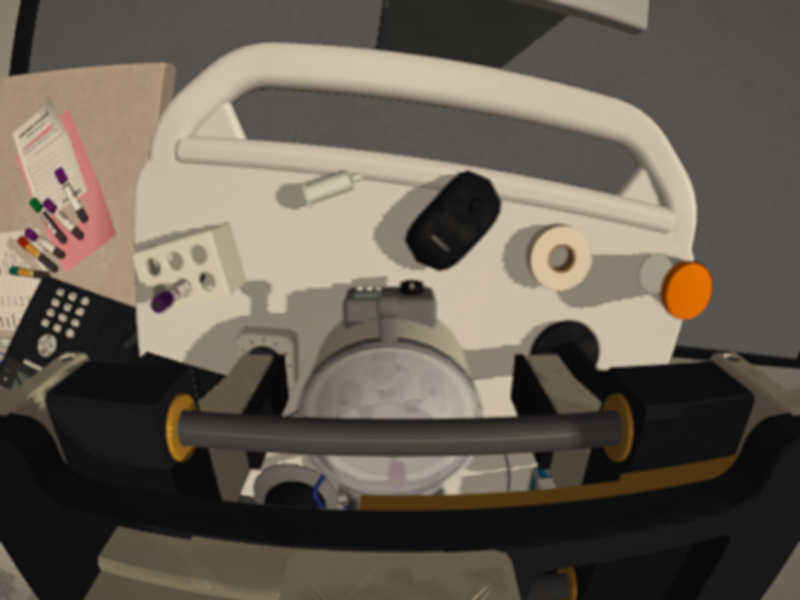

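View pics/scene1.png

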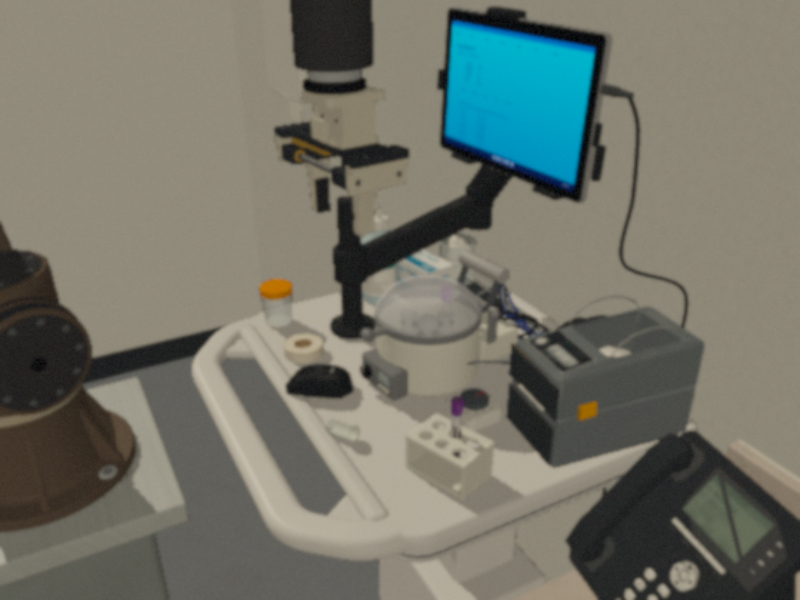

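```bash
python3 - <<'E'
from h import *
c=pickle.load(open("pics/w1.pkl","rb"));P=cloud(c,c["T"])
def sel(x0,x1,y0,y1,z0,z1): return P[(P[...,0]>x0)&(P[...,0]<x1)&(P[...,1]>y0)&(P[...,1]<y1)&(P[...,2]>z0)&(P[...,2]<z1)]
k=sel(.40,.475,-.11,-.02,.095,.12)
u=np.array([np.cos(np.radians(8.1)),np.sin(np.radians(8.1))]);A=np.array([.5446,-.0502])
if len(k):
    d=k[:,:2]-A; a=d@u; b=d@[-u[1],u[0]]
    h=np.histogram(a,bins=np.arange(-.125,-.06,.004)); print(h)
    q=k[(a<-.085)];bb=b[a<-.085];print(len(q),q.mean(0),q.min(0),q.max(0),np.percentile(bb,[2,50,98]),np.percentile(a[a<-.085],[2,50,98]))
k=sel(.38,.53,-.34,-.18,.045,.057)[:,:2]
print("rack",cv2.minAreaRect((k*1000).astype(np.float32)),len(k))
k=sel(.38,.53,-.34,-.18,.080,.12);print("cap",len(k),k.mean(0),k.min(0),k.max(0))
k=sel(.40,.5,-.14,.04,.03,.06);d=k[:,:2]-A; a=d@u; b=d@[-u[1],u[0]];print("panel",np.percentile(a,[1,50,99]),np.percentile(b,[1,50,99]))
s=pickle.load(open("pics/scene0.pkl","rb"));i=s["img"][165:260,240:370];i=np.clip(i.astype(float)*1.6,0,255).astype(np.uint8)
cv2.imwrite("pics/sc_crop.png",cv2.resize(i[:,:,::-1],None,fx=6,fy=6,interpolation=cv2.INTER_CUBIC))
S=cloud(s)
A3=np.array([.5446,-.0502,0]);Rm=R.from_euler("z",8.1,degrees=True).as_matrix()
L=(S-A3)@Rm
for (U,V) in [(345,205),(345,215),(343,198),(350,190),(340,188),(335,190),(330,183),(355,196),(325,175),(350,205),(338,215)]: print(U,V,np.round(L[V,U]*1000))
E
```

```text
(array([  0,   0,   0,  71,  58,  54,  40,  30,  42,  41,  39,  41, 199,
       225,  95,   2]), array([-0.125, -0.121, -0.117, -0.113, -0.109, -0.105, -0.101, -0.097,
       -0.093, -0.089, -0.085, -0.081, -0.077, -0.073, -0.069, -0.065,
       -0.061]))
336 [ 0.44479032 -0.06327579  0.10887729] [ 0.43268706 -0.07228175  0.10201666] [ 0.46111446 -0.05518459  0.11384543] [-0.0065106   0.00098328  0.00840006] [-0.1119626  -0.1021233  -0.08538693]
rack ((456.6909484863281, -259.86376953125), (63.106117248535156, 92.42243957519531), 20.155725479125977) 2017
cap 202 [ 0.46718482 -0.25305182  0.09820926] [ 0.46090475 -0.26252369  0.08047628] [ 0.47605135 -0.24711365  0.10609773]
panel [-0.13928135 -0.08627526 -0.04483284] [-0.04792745  0.0220797   0.06753652]
345 205 [ 95. -39. 124.]
345 215 [ 89. -47. 105.]
343 198 [274. 154.  14.]
350 190 [104. -42. 158.]
340 188 [100. -16. 154.]
335 190 [103.   3. 142.]
330 183 [101.  18. 154.]
355 196 [321. 156.   5.]
325 175 [108.  43. 162.]
350 205 [251. 102.  20.]
338 215 [ 78. -38. 105.]
```

View pics/sc_crop.png

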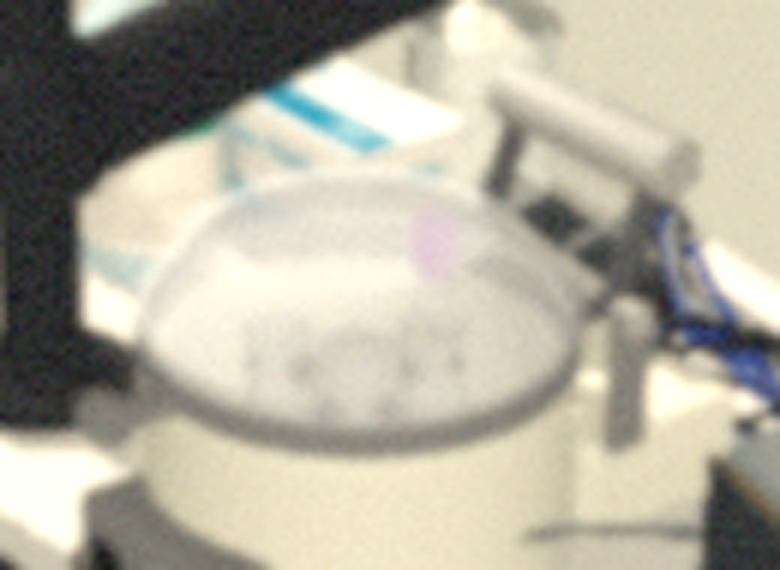

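```bash
python3 - <<'E'
from h import *
A3=np.array([.5446,-.0502,0]);Rm=R.from_euler("z",8.1,degrees=True).as_matrix()
w=lambda *p:A3+Rm@np.array(p)/1000
s=pickle.load(open("pics/scene0.pkl","rb"));t=pickle.load(open("pics/top0.pkl","rb"))
S=(cloud(s)-A3)@Rm;Tt=(cloud(t)-A3)@Rm
for p in [(143,0,50),(143,0,63),(143,0,80),(130,0,80),(88,0,99),(108,0,151)]:
    for n,c,L in(("s",s,S),("t",t,Tt)):
        q=np.round(project(c,w(*p))).astype(int);print(p,n,q,np.round(L[q[1],q[0]]*1000),end=" ")
    print()
i=np.clip(t["img"][125:185,245:330].astype(float)*1.3,0,255).astype(np.uint8)
a=cv2.resize(i[:,:,::-1],None,fx=8,fy=8,interpolation=cv2.INTER_CUBIC);cv2.imwrite("pics/tc2.png",a)
# structure below the bar region in spinner frame
for n,L in(("s",S),("t",Tt)):
    m=(L[...,0]>.085)&(L[...,0]<.2)&(abs(L[...,1])<.05)&(L[...,2]>.03)&(L[...,2]<.1)
    v,u=np.nonzero(m); 
    for j in range(0,len(v),max(1,len(v)//40)): print(n,u[j],v[j],np.round(L[v[j],u[j]]*1000))
E
```

```text
(143, 0, 50) s [347 222] [ 94. -50.  88.] (143, 0, 50) t [283 145] [109.   3. 161.] 
(143, 0, 63) s [347 217] [ 91. -52. 102.] (143, 0, 63) t [283 143] [113.   2. 161.] 
(143, 0, 80) s [348 210] [254. 112.   1.] (143, 0, 80) t [282 141] [120.   3. 156.] 
(130, 0, 80) s [344 212] [ 90. -42. 110.] (130, 0, 80) t [283 146] [108.   3. 159.] 
(88, 0, 99) s [330 210] [ 43. -50. 133.] (88, 0, 99) t [286 162] [ 85.   1. 107.] 
(108, 0, 151) s [338 186] [102.  -7. 155.] (108, 0, 151) t [284 147] [105.   1. 160.] 
s 346 212 [147.   9.  71.]
s 351 213 [150.  -4.  73.]
s 349 216 [141.  -7.  69.]
s 341 218 [ 86. -39.  95.]
s 349 219 [146.  -3.  58.]
s 349 220 [145.  -4.  56.]
s 350 221 [146.  -6.  54.]
s 350 222 [145.  -8.  53.]
s 348 223 [ 98. -48.  83.]
s 346 224 [ 91. -50.  84.]
s 341 225 [124.  -1.  49.]
s 337 226 [113.   1.  49.]
s 351 226 [137. -19.  50.]
s 345 227 [ 89. -49.  77.]
s 356 227 [143. -29.  50.]
s 347 228 [ 95. -49.  72.]
s 357 228 [144. -32.  48.]
s 348 229 [123. -24.  49.]
s 358 229 [142. -37.  48.]
s 345 230 [ 89. -50.  69.]
s 355 230 [135. -35.  47.]
s 340 231 [103. -20.  4
[... 1001 characters left out ...]
]
t 280 155 [120.  10.  47.]
t 287 155 [117.  -6.  49.]
t 294 155 [114. -23.  49.]
t 266 156 [124.  44.  44.]
t 278 156 [118.  15.  48.]
t 285 156 [115.  -1.  48.]
t 292 156 [112. -18.  50.]
t 265 157 [123.  47.  42.]
t 277 157 [116.  18.  49.]
t 284 157 [113.   2.  50.]
t 291 157 [110. -15.  49.]
t 272 158 [116.  30.  47.]
t 279 158 [113.  14.  47.]
t 286 158 [110.  -3.  49.]
t 293 158 [108. -20.  46.]
t 267 159 [115.  43.  49.]
t 279 159 [111.  14.  47.]
t 286 159 [107.  -2.  50.]
t 293 159 [105. -19.  48.]
t 266 160 [114.  46.  46.]
t 278 160 [108.  17.  49.]
t 285 160 [106.   0.  45.]
t 275 161 [108.  24.  44.]
t 282 161 [104.   8.  50.]
t 277 162 [104.  20.  46.]
t 269 169 [90. 42. 47.]
```

View pics/tc2.png

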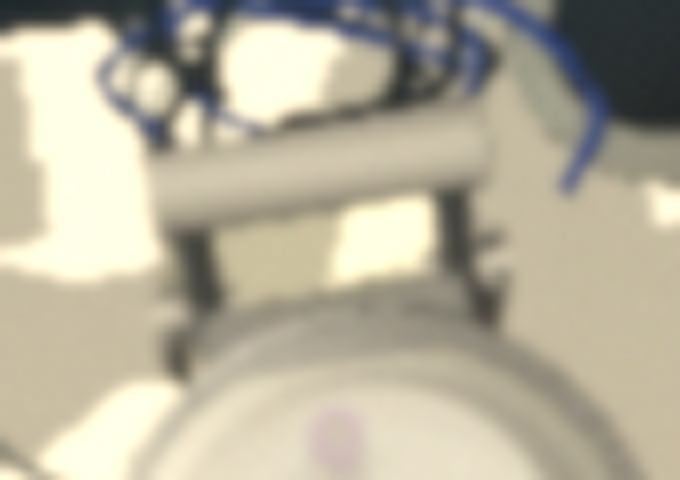

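```bash
python3 - <<'E'
from h import *
A3=np.array([.5446,-.0502,0]);Rm=R.from_euler("z",8.1,degrees=True).as_matrix()
for f in ("scene0","scene1","top0"):
    s=pickle.load(open(f"pics/{f}.pkl","rb"))
    S=(cloud(s)-A3)@Rm
    m=(S[...,0]>.13)&(S[...,0]<.16)&(abs(S[...,1])<.02)&(S[...,2]>.05)&(S[...,2]<.11)
    v,u=np.nonzero(m);print(f)
    for a,b in zip(u,v): print(a,b,np.round(S[b,a]*1000))
for th in (1.33,1.4,1.45,1.5,1.55,1.64):
    a=np.arctan2(20,52)+th; print(th, 88+56*np.sin(a), 99+56*np.cos(a)-12)
# screen plane in spinner frame
s=pickle.load(open("pics/scene0.pkl","rb"));S=(cloud(s)-A3)@Rm
m=(S[...,0]>.06)&(S[...,0]<.2)&(abs(S[...,1])<.11)&(S[...,2]>.27)&(S[...,2]<.5)
k=S[m];
for z in np.arange(.27,.5,.02):
    q=k[(k[:,2]>z)&(k[:,2]<z+.02)]
    if len(q):print(round(z,2),len(q),np.round(np.percentile(q,[2,50,98],axis=0)*1000)[:,:2].tolist())
E
```

```text
scene0
346 212 [147.   9.  71.]
347 212 [147.   6.  72.]
348 212 [148.   4.  73.]
349 212 [153.   6.  71.]
350 212 [153.   3.  72.]
346 213 [142.   4.  72.]
347 213 [143.   2.  73.]
348 213 [144.  -1.  73.]
349 213 [146.  -2.  73.]
350 213 [149.  -2.  72.]
351 213 [150.  -4.  73.]
346 214 [136.  -2.  74.]
347 214 [141.  -1.  72.]
348 214 [142.  -2.  72.]
349 214 [142.  -6.  74.]
350 214 [145.  -6.  73.]
351 214 [149.  -5.  71.]
349 215 [143.  -5.  70.]
350 215 [142.  -8.  72.]
351 215 [145.  -9.  71.]
349 216 [141.  -7.  69.]
350 216 [140. -11.  71.]
351 216 [146.  -9.  68.]
349 217 [142.  -6.  66.]
350 217 [145.  -7.  65.]
351 217 [145. -10.  66.]
349 218 [140.  -8.  65.]
350 218 [144.  -8.  63.]
349 219 [146.  -3.  58.]
349 220 [145.  -4.  56.]
350 220 [150.  -2.  54.]
341 221 [134.  11.  51.]
349 221 [143.  -6.  55.]
350 221 [146.  -6.  54.]
349 222 [139. -10.  56.]
350 222 [145.  -8.  53.]
scene1
346 212 [146.   8.  72.]
347 212 [146.   5.  73.]
348 212 [149.   5.  72.]
349 212 [152.   5.  71.]
346 213 [141.   4.  72.]
347 213 [145.   4.  71.]
348 213 [144.  -0.  73.]
349 213 [14
[... 1288 characters left out ...]
40913516642
1.64 138.75216643229112 63.33108362368438
0.29 164 [[99.0, -107.0], [105.0, -37.0], [112.0, 75.0]]
0.31 703 [[103.0, -107.0], [107.0, -14.0], [112.0, 103.0]]
0.33 731 [[103.0, -106.0], [107.0, -13.0], [112.0, 104.0]]
0.35 753 [[103.0, -106.0], [108.0, -14.0], [112.0, 104.0]]
0.37 784 [[104.0, -106.0], [108.0, -13.0], [113.0, 103.0]]
0.39 790 [[105.0, -107.0], [109.0, -14.0], [114.0, 103.0]]
0.41 817 [[105.0, -107.0], [109.0, -14.0], [114.0, 103.0]]
0.43 834 [[105.0, -106.0], [110.0, -14.0], [115.0, 103.0]]
0.45 861 [[106.0, -106.0], [110.0, -14.0], [115.0, 102.0]]
0.47 886 [[107.0, -107.0], [111.0, -16.0], [116.0, 101.0]]
0.49 451 [[107.0, -106.0], [111.0, -13.0], [116.0, 101.0]]
```

```bash
python3 - <<'E'
from h import *
w=pickle.load(open("pics/w1.pkl","rb"));T=np.linalg.inv(w["T"])
for f in ["scene1"]:
    s=pickle.load(open(f"pics/{f}.pkl","rb"));S=cloud(s)@T[:3,:3].T+T[:3,3]
    m=(abs(S[...,0])<.15)&(abs(S[...,1])<.15)&(S[...,2]<.01)&(S[...,2]>-.3)
    k=S[m]*1000
    for z in range(-300,10,15):
        q=k[(k[:,2]>=z)&(k[:,2]<z+15)]
        if len(q)>3: print(z,len(q),np.round(q.min(0)[:2]),np.round(q.max(0)[:2]))
    i=s["img"][55:190,180:310];i=np.clip(i.astype(float)*1.8,0,255).astype(np.uint8);cv2.imwrite("pics/grip.png",cv2.resize(i[:,:,::-1],None,fx=4.4,fy=4.4,interpolation=cv2.INTER_CUBIC))
P=cloud(w,np.eye(4))*1000
m=(abs(P[...,0])<150)&(abs(P[...,1])<130)&(P[...,2]<5)
k=P[m]
for z in range(-130,10,10):
    q=k[(k[:,2]>=z)&(k[:,2]<z+10)]
    if len(q)>3: print("w",z,len(q),np.round(np.percentile(q,1,axis=0)[:2]),np.round(np.percentile(q,99,axis=0)[:2]))
E
```

```text
-270 325 [-32. -51.] [47. 13.]
-255 604 [-31. -51.] [47. 18.]
-240 588 [-37. -51.] [48. 18.]
-225 583 [-36. -52.] [48. 14.]
-210 558 [-33. -51.] [47. 19.]
-195 341 [-32. -50.] [47. 14.]
-180 537 [-38. -54.] [42. 23.]
-165 498 [-39. -57.] [41.  9.]
-150 387 [-20. -57.] [26. 17.]
-135 412 [-21. -56.] [29. 16.]
-120 968 [ -38. -102.] [42. 93.]
-105 729 [ -37. -101.] [42. 91.]
-90 799 [-38. -99.] [42. 92.]
-75 416 [-39. -94.] [41. 85.]
-60 188 [-11. -71.] [13. 62.]
-45 247 [-10. -69.] [14. 62.]
-30 227 [ -9. -66.] [14. 59.]
-15 206 [-10. -64.] [13. 56.]
0 7 [ -9. -49.] [11. 45.]
w -130 376 [ 20. -50.] [ 23. -35.]
w -120 9250 [ 20. -49.] [26. 17.]
w -110 28487 [-11. -91.] [38. 91.]
w -100 7480 [-17. -85.] [38. 86.]
w -90 21206 [-27. -81.] [38. 82.]
w -80 5232 [-26. -85.] [38. 86.]
w -70 956 [-10. -86.] [38. 87.]
w -60 536 [-12. -48.] [ 6. 48.]
w -50 951 [-12. -61.] [11. 61.]
w -40 1000 [ -9. -61.] [11. 62.]
w -30 915 [ -5. -59.] [11. 60.]
w -20 897 [ -9. -59.] [11. 59.]
w -10 615 [-10. -59.] [11. 59.]
w 0 20 [-11. -46.] [ 8. 46.]
```

View pics/grip.png

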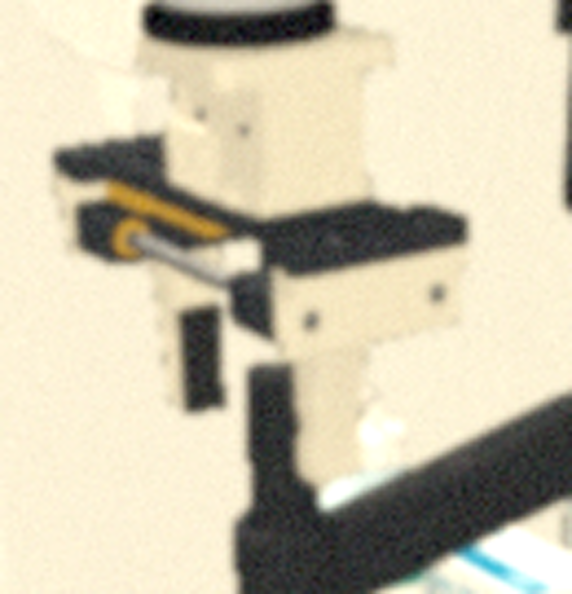

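```bash
python3 - <<'E'
from h import *
A3=np.array([.5446,-.0502,0]);Rm=R.from_euler("z",8.1,degrees=True).as_matrix()
for f in ("scene0","top0"):
    s=pickle.load(open(f"pics/{f}.pkl","rb"));S=(cloud(s)-A3)@Rm*1000
    m=(S[...,0]>60)&(S[...,0]<250)&(abs(S[...,1])<100)&(S[...,2]>250)&(S[...,2]<700)
    k=S[m];print(f)
    for z in range(270,620,20):
        q=k[(k[:,2]>z)&(k[:,2]<=z+20)&(abs(k[:,1])<55)]
        if len(q):print(z,len(q),np.round(np.percentile(q[:,0],[0,2,10,50,98])))
    for y in range(-100,100,40):
        q=k[(k[:,2]>330)&(k[:,2]<=450)&(abs(k[:,1]-y-20)<20)]
        if len(q):print("y",y+20,np.round(np.percentile(q[:,0],[0,2,10,50,98])))
E
```

```text
scene0
290 72 [102. 103. 103. 107. 116.]
310 354 [102. 104. 105. 107. 110.]
330 357 [103. 104. 105. 107. 111.]
350 378 [103. 104. 106. 108. 111.]
370 392 [103. 105. 106. 108. 112.]
390 392 [105. 106. 107. 109. 112.]
410 403 [105. 106. 107. 109. 112.]
430 415 [105. 107. 108. 110. 113.]
450 429 [106. 107. 109. 110. 113.]
470 445 [107. 108. 109. 111. 114.]
490 462 [104. 107. 109. 112. 118.]
510 138 [104. 106. 107. 110. 125.]
y -80 [102. 103. 104. 106. 109.]
y -40 [103. 104. 105. 107. 111.]
y 0 [104. 106. 107. 109. 112.]
y 40 [105. 107. 108. 110. 113.]
y 80 [107. 108. 109. 111. 114.]
top0
290 69 [104. 104. 104. 107. 109.]
310 266 [104. 105. 106. 107. 109.]
330 318 [105. 106. 106. 108. 110.]
350 367 [106. 106. 107. 108. 212.]
370 397 [106. 107. 107. 109. 209.]
390 417 [107. 107. 108. 109. 111.]
410 480 [107. 108. 108. 110. 112.]
430 518 [108. 108. 109. 111. 113.]
450 585 [108. 109. 110. 111. 113.]
470 731 [109. 110. 110. 112. 143.]
490 823 [107. 108. 111. 114. 123.]
510 857 [107. 108. 109. 116. 129.]
y -80 [104. 105. 105. 107. 109.]
y -40 [105. 106. 107. 108. 110.]
y 0 [106. 107. 108. 109. 112.]
y 40 [107. 108. 109. 111. 208.]
y 80 [109. 110. 110. 112. 114.]
```

```bash
python3 - <<'E'
from h import *
from scipy.optimize import least_squares
A=np.array([.5472,-.050]);u=np.array([np.cos(np.radians(8.1)),np.sin(np.radians(8.1))])
for f in ("w1","top0"):
    c=pickle.load(open(f"pics/{f}.pkl","rb"));P=cloud(c,c.get("T"))
    d=P[...,:2]-A; L=np.stack([d@u,d@[-u[1],u[0]],P[...,2]],-1)*1000
    m=(L[...,0]>-125)&(L[...,0]<-90)&(abs(L[...,1])<14)&(L[...,2]>90)&(L[...,2]<125)
    k=L[m]
    s=least_squares(lambda p:np.hypot(k[:,0]-p[0],k[:,2]-p[1])-9,[-107,104],loss="soft_l1",f_scale=1);print(f,len(k),"roller",s.x,"y range",np.percentile(k[:,1],[1,5,50,95,99]),"fitstd",np.std(s.fun))
    e=L[(L[...,0]<-100)&(L[...,0]>-118)&(L[...,2]>100)&(L[...,2]<118)&(abs(L[...,1])<20)];print(np.percentile(e,[2,50,98],axis=0).round(1).tolist())
    m=(L[...,0]>110)&(L[...,0]<155)&(abs(L[...,1])<40)&(L[...,2]>135)&(L[...,2]<175); k=L[m]
    m2=(abs(L[...,0])<200)&(abs(L[...,1])<100)&(L[...,2]>60)
    # bar with free centre
    k=L[(L[...,0]>85)&(L[...,0]<125)&(abs(L[...,1])<45)&(L[...,2]>145)&(L[...,2]<175)]
    if len(k)>20:
        s=least_squares(lambda p:np.hypot(k[:,0]-p[0]-p[2]*k[:,1]/1000,k[:,2]-p[1])-12,[108,151,0],loss="soft_l1",f_scale=1);print("bar",s.x,len(k),np.percentile(k[:,1],[2,98]))
    # panel/drum outline: ring points
    k=L[(np.hypot(L[...,0],L[...,1])>74)&(np.hypot(L[...,0],L[...,1])<90)&(L[...,2]>97)&(L[...,2]<112)&(L[...,0]<20)]
    s=least_squares(lambda p:np.hypot(k[:,0]-p[0],k[:,1]-p[1])-p[2],[0,0,80],loss="soft_l1",f_scale=2);print("ring",s.x,len(k))
E
```

```text
w1 311 roller [-104.71571591  103.44200283] y range [-6.40796331 -5.31230447  1.15964561  7.54058197  8.59748905] fitstd 1.6590910677695243
[[-114.7, -6.4, 103.5], [-109.1, 1.2, 111.0], [-100.9, 8.6, 113.2]]
ring [-0.36224476  1.08160982 77.48410975] 858
top0 83 roller [-104.9559567   102.61659386] y range [-7.79317437 -6.99574519 -0.30922835  6.82620092  7.73010067] fitstd 2.3313332242064355
[[-115.2, -7.7, 105.4], [-107.9, -0.3, 109.7], [-100.6, 7.4, 113.6]]
bar [108.20538053 149.10443513  -3.29343372] 462 [-43.25291092  42.98110517]
ring [-1.50888568e+00 -6.24514076e-02  7.80371464e+01] 125
```

```bash
python3 - <<'E'
from plan import *
A=np.array([.5472,-.0495]);u=np.array([np.cos(np.radians(8.1)),np.sin(np.radians(8.1))])
p=A-.120*u;print(p)
show([(p[0],p[1],.13,-171.9),(p[0],p[1],.0955,-171.9)],vmax=30)
E
```

```text
[ 0.42839716 -0.06640815]
8
[[[-3, -1, 25], 0], [[-3, -1, 25], 0], [[-3, -1, 25], 0], [[-3, -1, 25], 0], [[-3, -2, 24], 0], [[-3, -1, 25], -1], [[0, 0, 17], 0], [[0, 0, 18], 0]]
[ 0.42850321 -0.06679229  0.09531569] -171.42717159576728
```

Call:
step_arm([
  [[-3,-1,25],0],
  [[-3,-1,25],0],
  [[-3,-1,25],0],
  [[-3,-1,25],0],
  [[-3,-2,24],-0.4],
  [[-3,-1,25],0],
  [[0,0,17],0],
  [[0,0,18],0],
  [[0,0,0],0],
])

```text
time_s: 3.62
tcp_pos: [0.428, -0.0638, 0.0946]
eef_rot: [-180.0, -0.2, -171.6]
contact_force: [-0.6, 1.1, 0.0]
gripper_width: 0.0876
```

```bash
python3 - <<'E'
from plant import r, imaging
from h import *
s=r.get_state();c=imaging.capture("wrist");c["T"]=tool(s);pickle.dump(c,open("pics/w2.pkl","wb"))
print(s["tcp_pos"],s["eef_rot"],s["contact_force"],s["time_s"])
cv2.imwrite("pics/w2.png",cv2.resize(c["img"][:,:,::-1],(800,600)))
E
```

```text
[ 0.42800477 -0.06375882  0.0945915 ] [-1.79985164e+02 -1.62777900e-01 -1.71602266e+02] [-0.58537452  1.13543006  0.02725356] 3.625
```

View pics/w2.png

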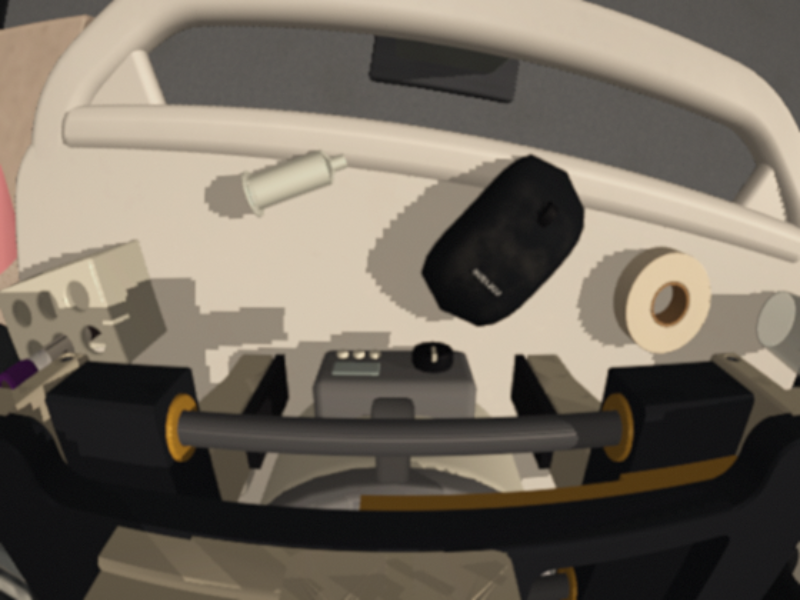

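Call:
step_arm([
  [[0,-2.5,0],0],
  [[0,0,0],0],
  [[0,0,0],0],
])

```text
time_s: 4.05
tcp_pos: [0.4296, -0.0663, 0.096]
eef_rot: [180.0, 0.1, -171.7]
contact_force: [-0.4, 0.0, 0.2]
gripper_width: 0.0875
```

```bash
python3 - <<'E'
from plant import r, imaging
from h import *
for i in range(4):
    s=r.get_state();c=imaging.capture("wrist")
    print(s["tcp_pos"],s["eef_rot"],s["contact_force"],s["time_s"])
A=np.array([.5472,-.0495]);u=np.array([np.cos(np.radians(8.1)),np.sin(np.radians(8.1))])
d=s["tcp_pos"][:2]-A;print(d@u,d@[-u[1],u[0]])
E
```

```text
[ 0.4296219  -0.06634174  0.09599834] [ 1.79991180e+02  5.32989587e-02 -1.71654056e+02] [-0.3621579   0.01794204  0.23118024] 4.05
[ 0.42953083 -0.06636733  0.09590247] [ 1.79994345e+02  3.88669738e-02 -1.71653346e+02] [-0.91261315  0.27101672 -0.2388586 ] 4.1
[ 0.42949989 -0.06637346  0.09582764] [ 1.79995881e+02  3.21225026e-02 -1.71648683e+02] [0.14433727 0.25198878 0.05034093] 4.15
[ 0.42943994 -0.06637413  0.09574701] [ 1.79997544e+02  2.03668438e-02 -1.71648396e+02] [-0.22961755  0.14176236  0.13481236] 4.2
-0.11896283158455544 -0.00011324631676280404
```

Call:
step_arm([
  [[1,0,0],0],
  [[0,0,0],0],
  [[0,0,0],0],
  [[0,0,0],0],
  [[0,0,0],0],
  [[0,0,0],0],
  [[0,0,0],0],
  [[0,0,0],0],
], gripper=1, grip_force=25)

```text
time_s: 5.25
tcp_pos: [0.4284, -0.0664, 0.0955]
eef_rot: [180.0, 0.0, -171.7]
contact_force: [-0.8, 2.1, 0.6]
gripper_width: 0.0151
```

```bash
python3 - <<'E'
from plant import r, imaging
from h import *
for i in range(1):
    s=r.get_state();c=imaging.capture("wrist")
    print(s["tcp_pos"],s["eef_rot"],s["contact_force"],s["time_s"],s["gripper_width"])
A=np.array([.5472,-.0495]);u=np.array([np.cos(np.radians(8.1)),np.sin(np.radians(8.1))])
d=s["tcp_pos"][:2]-A;print(d@u,d@[-u[1],u[0]])
cv2.imwrite("pics/w3.png",cv2.resize(c["img"][200:400,140:420,::-1],(800,571)))
E
```

```text
[ 0.42839453 -0.06635806  0.09554981] [ 1.79983555e+02  5.77422899e-03 -1.71653125e+02] [-0.84616169  2.13628849  0.5539174 ] 5.25 0.015094901617588795
-0.11999554367707357 4.995659850229974e-05
```

View pics/w3.png

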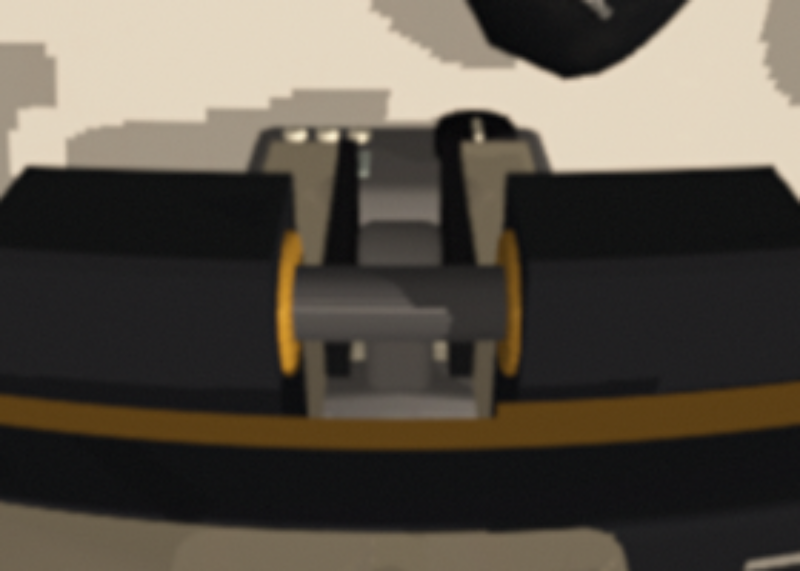

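```bash
cat > arc.py <<'E'
import numpy as np, json
def arc(th0,th1,n,q=.5,e=(0,0)):
    p=lambda t:np.array([-195*np.cos(t+.0256),195*np.sin(t+.0256)])
    cur=p(th0)+np.array(e);rows=[]
    for t in np.linspace(th0,th1,n+1)[1:]:
        d=np.round((p(t)-cur)/q)*q; cur=cur+d
        rows.append([[float(-d[0]),0,float(-d[1])],0])
    print(json.dumps(rows).replace(".0,",",").replace(".0]","]"), cur-p(th1))
E
python3 -c "
from arc import *
arc(0,.95,19)"
```

```text
[[[-0.5, 0, -9.5], 0], [[-1, 0, -10], 0], [[-1.5, 0, -9.5], 0], [[-2, 0, -9.5], 0], [[-2.5, 0, -9.5], 0], [[-2.5, 0, -9.5], 0], [[-3.5, 0, -9], 0], [[-4, 0, -9], 0], [[-4, 0, -9], 0], [[-5, 0, -8.5], 0], [[-5, 0, -8], 0], [[-5.5, 0, -8], 0], [[-6, 0, -8], 0], [[-6, 0, -7.5], 0], [[-6.5, 0, -7], 0], [[-7, 0, -7], 0], [[-7.5, 0, -6.5], 0], [[-7.5, 0, -6], 0], [[-8, 0, -5.5], 0]] [-0.10519626  0.02395896]
```

Start with the first 12 rows (to 0.60 rad), then check.

Call:
step_arm([
  [[-0.5,0,-9.5],0],
  [[-1,0,-10],0],
  [[-1.5,0,-9.5],0],
  [[-2,0,-9.5],0],
  [[-2.5,0,-9.5],0],
  [[-2.5,0,-9.5],0],
  [[-3.5,0,-9],0],
  [[-4,0,-9],0],
  [[-4,0,-9],0],
  [[-5,0,-8.5],0],
  [[-5,0,-8],0],
  [[-5.5,0,-8],0],
  [[0,0,0],0],
  [[0,0,0],0],
])

```text
time_s: 7.05
tcp_pos: [0.4635, -0.0614, 0.2048]
eef_rot: [180.0, -0.2, -171.7]
contact_force: [-8.2, 4.1, 4.1]
gripper_width: 0.0151
```

```bash
cat > chk.py <<'E'
from plant import r, imaging
from h import *
import sys
A=np.array([.5472,-.0495]);u=np.array([np.cos(np.radians(8.1)),np.sin(np.radians(8.1))])
F=[]
for i in range(int(sys.argv[2]) if len(sys.argv)>2 else 4):
    s=r.get_state();c=imaging.capture("scene");F.append(s["contact_force"])
F=np.array(F);f=F.mean(0)
print(s["tcp_pos"],s["eef_rot"],s["time_s"],s["gripper_width"],"F sp",f[:2]@u,f[:2]@[-u[1],u[0]],f[2],"sd",F.std(0))
d=s["tcp_pos"][:2]-A;a=d@u*1000+13;b=d@[-u[1],u[0]];z=s["tcp_pos"][2]*1000+8.5
print("roller est a,b,z",a,b*1000,z,"theta",np.arctan2(z-99,88-a)-.0256,"rad",np.hypot(z-99,88-a))
pickle.dump(c,open(f"pics/{sys.argv[1]}.pkl","wb"))
cv2.imwrite(f"pics/{sys.argv[1]}.png",cv2.resize(c["img"][60:270,150:430,::-1],(800,600),interpolation=cv2.INTER_CUBIC))
E
python3 chk.py s2
```

```text
[ 0.46345255 -0.06138616  0.20473032] [ 1.79992660e+02 -1.77763568e-01 -1.71659598e+02] 7.2 0.015279536598206966 F sp -7.269241761363332 5.2982677999902625 3.7846940604293806 sd [0.21842263 0.44438852 0.30649194]
roller est a,b,z -71.58673300802528 0.032542171487486164 213.23032338311793 theta 0.5956437637205013 rad 196.25619004858532
```

View pics/s2.png

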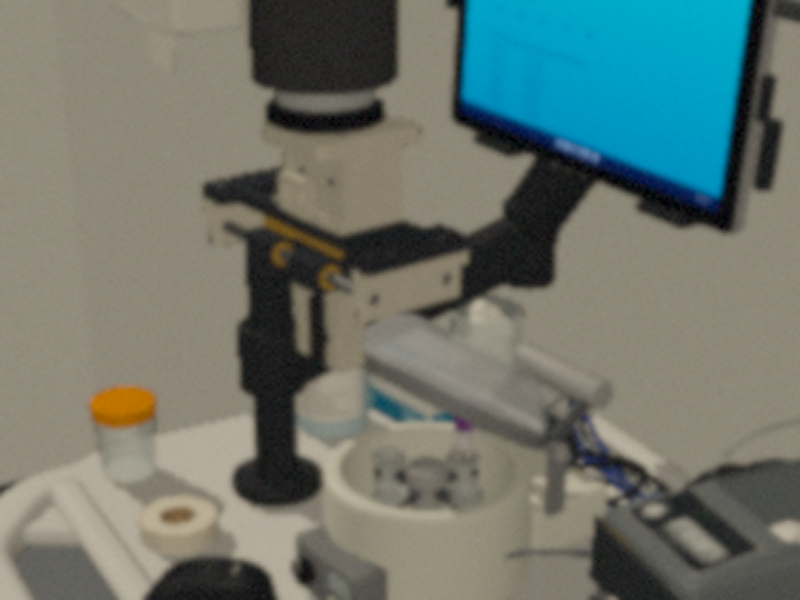

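```bash
python3 -c "
from arc import *
arc(.6,1.2,13,e=(1.5,-0.3))"
```

```text
[[[-4, 0, -7.5], 0], [[-5.5, 0, -7], 0], [[-6.5, 0, -6.5], 0], [[-6, 0, -6.5], 0], [[-7, 0, -6], 0], [[-6.5, 0, -5.5], 0], [[-7.5, 0, -5.5], 0], [[-7.5, 0, -5], 0], [[-7.5, 0, -5], 0], [[-8, 0, -4], 0], [[-8, 0, -4], 0], [[-8, 0, -4], 0], [[-8.5, 0, -3], 0]] [-0.0849448  -0.10793193]
```

Call:
step_arm([
  [[-4,0,-7.5],0],
  [[-5.5,0,-7],0],
  [[-6.5,0,-6.5],0],
  [[-6,0,-6.5],0],
  [[-7,0,-6],0],
  [[-6.5,0,-5.5],0],
  [[-7.5,0,-5.5],0],
  [[-7.5,0,-5],0],
  [[-7.5,0,-5],0],
  [[-8,0,-4],0],
  [[-8,0,-4],0],
  [[-8,0,-4],0],
  [[-8.5,0,-3],0],
  [[0,0,0],0],
  [[0,0,0],0],
])

```text
time_s: 9.12
tcp_pos: [0.5563, -0.048, 0.2778]
eef_rot: [-179.9, 0.3, -171.6]
contact_force: [-6.6, 5.1, 15.6]
gripper_width: 0.0152
```

```bash
python3 chk.py s3
```

```text
[ 0.55623969 -0.04804865  0.27772769] [-179.93876904    0.2892042  -171.59903912] 9.275 0.015407329828374993 F sp -5.677333650881273 5.601707818539045 15.152716460973798 sd [0.2441887  0.32794512 0.3302935 ]
roller est a,b,z 22.154000138282726 0.1631718332897597 286.2276864922003 theta 1.2070172335934888 rad 198.4688950113113
```

View pics/s3.png

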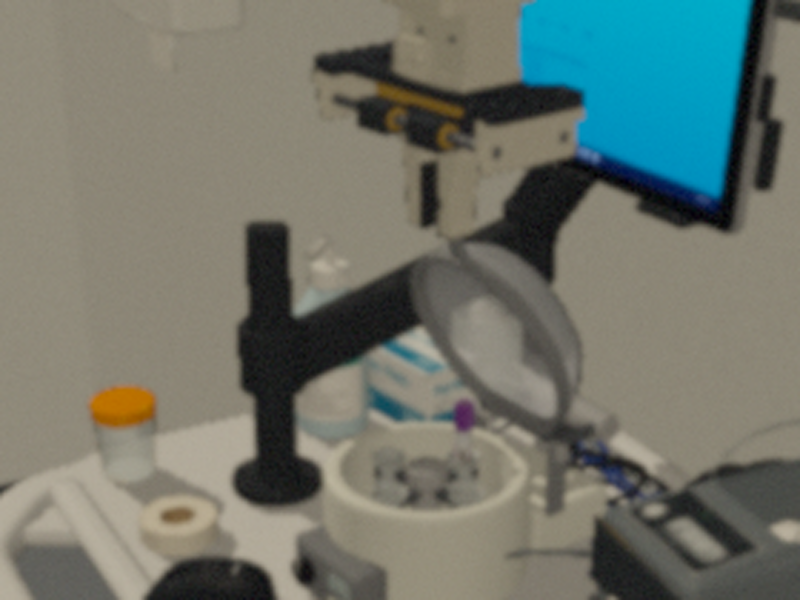

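```bash
cat > th.py <<'E'
from h import *
import sys
from scipy.optimize import least_squares
A=np.array([.5472,-.0495]);u=np.array([np.cos(np.radians(8.1)),np.sin(np.radians(8.1))])
def bar(f,g):
    c=pickle.load(open(f"pics/{f}.pkl","rb"));P=cloud(c);d=P[...,:2]-A
    L=np.stack([d@u,d@[-u[1],u[0]],P[...,2]],-1)*1000
    for it in range(4):
        cx=88+56*np.sin(.367+g);cz=99+56*np.cos(.367+g)
        m=(np.hypot(L[...,0]-cx,L[...,2]-cz)<18)&(abs(L[...,1])<44);k=L[m]
        if len(k)<10: return None
        s=least_squares(lambda p:np.hypot(k[:,0]-88-56*np.sin(.367+p[0]),k[:,2]-99-56*np.cos(.367+p[0]))-12,[g],loss="soft_l1",f_scale=1.5);g=s.x[0]
    v,uu=np.nonzero(m)
    # face ring
    return g,len(k),np.std(s.fun),np.percentile(k,[5,95],axis=0).round().tolist()
for a in sys.argv[1:]:
    f,g=a.split(":");print(f,bar(f,float(g)))
E
python3 th.py scene0:0 top0:0 s2:0.6 s3:1.2
```

```text
scene0 (np.float64(0.009806365247286553), 362, np.float64(1.8511580592101708), [[95.0, -42.0, 140.0], [111.0, 39.0, 162.0]])
top0 (np.float64(0.02656906393086613), 459, np.float64(1.6600082364869002), [[97.0, -40.0, 150.0], [116.0, 40.0, 162.0]])
s2 (np.float64(0.593863634301845), 318, np.float64(1.654388638583548), [[120.0, -41.0, 125.0], [136.0, 38.0, 143.0]])
s3 (np.float64(1.197074601501175), 134, np.float64(2.1935166422605037), [[129.0, -43.0, 92.0], [148.0, -11.0, 112.0]])
```

Call:
step_arm([
  [[-6,0,-4],0],
  [[-6,0,-2.5],0],
  [[-6,0,-2],0],
  [[-6,0,-1.5],0],
  [[-6,0,-1],0],
  [[-5,0,-0.5],0],
  [[-3,0,0],0],
  [[0,0,0],0],
  [[0,0,0],0],
])

```text
time_s: 10.45
tcp_pos: [0.5945, -0.0425, 0.2886]
eef_rot: [-179.9, 0.3, -171.6]
contact_force: [-1.8, 3.7, 13.2]
gripper_width: 0.0156
```

```bash
python3 chk.py s4; python3 th.py s4:1.4
```

```text
[ 0.5944129  -0.04257144  0.28859516] [-179.92392668    0.31335115 -171.60859242] 10.6 0.015374946378927768 F sp -1.2903943873017119 3.7786915438246145 13.134643023398576 sd [0.17292219 0.30424019 0.1836809 ]
roller est a,b,z 60.71812745581057 0.2070785329238321 297.0951618752279 theta 1.4083362281510667 rad 199.96498125394393
s4 (np.float64(1.3979813482891348), 137, np.float64(2.2336179497875346), [[129.0, -43.0, 81.0], [146.0, -2.0, 101.0]])
```

View pics/s4.png

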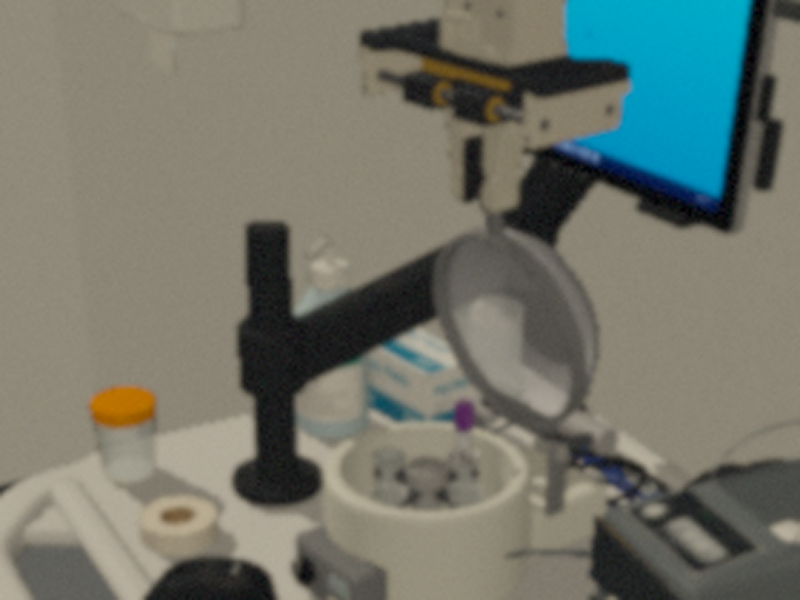

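Call:
step_arm([
  [[-2,0,-0.5],0],
  [[-2,0,0],0],
  [[-2,0,-0.5],0],
  [[0,0,0],0],
  [[0,0,0],0],
])

```text
time_s: 11.28
tcp_pos: [0.6005, -0.0417, 0.2896]
eef_rot: [-179.9, 0.3, -171.6]
contact_force: [-1.5, 3.9, 12.9]
gripper_width: 0.0156
```

```bash
python3 chk.py s5; python3 th.py s5:1.4
```

```text
[ 0.60044576 -0.04169191  0.28957227] [-179.92458629    0.32401119 -171.60996972] 11.425 0.01536140886362397 F sp -0.7331016209887213 3.5379471539429357 12.325053232588212 sd [0.37079158 0.52224073 0.52901344]
roller est a,b,z 66.81473636523619 0.22780308607321378 298.0722672405859 theta 1.4391753969576373 rad 200.19636105479466
s5 (np.float64(1.4251560367589435), 140, np.float64(2.243654051220599), [[128.0, -44.0, 80.0], [146.0, -4.0, 99.0]])
```

Call:
step_arm([
  [[-1.5,0,0],0],
  [[-1.5,0,-0.5],0],
  [[0,0,0],0],
  [[0,0,0],0],
])

```text
time_s: 11.98
tcp_pos: [0.6034, -0.0413, 0.29]
eef_rot: [-179.9, 0.3, -171.6]
contact_force: [-1.1, 4.2, 10.4]
gripper_width: 0.0155
```

```bash
python3 chk.py s6 6; python3 th.py s6:1.45
```

```text
[ 0.60338528 -0.04122967  0.28996129] [-179.92452509    0.31555161 -171.60778006] 12.225 0.01531677443921191 F sp -1.0725515872331943 3.7062079033621096 11.923666277354597 sd [0.28449657 0.48251588 0.73862434]
roller est a,b,z 69.79005551619133 0.27125040564972036 298.46129088278934 theta 1.4541530808832983 rad 200.29081017044217
s6 (np.float64(1.44349658772946), 140, np.float64(1.986891830654008), [[129.0, -44.0, 81.0], [146.0, -4.0, 98.0]])
```

Call:
step_arm([
  [[-1,0,0],0],
  [[-1,0,0],0],
  [[0,0,0],0],
  [[0,0,0],0],
])

```text
time_s: 12.78
tcp_pos: [0.6055, -0.0409, 0.2902]
eef_rot: [-179.9, 0.3, -171.6]
contact_force: [-1.3, 4.2, 13.7]
gripper_width: 0.0155
```

```bash
python3 chk.py s7 8; python3 th.py s7:1.45
```

```text
[ 0.6054941  -0.04097383  0.2901871 ] [-179.92159273    0.34062173 -171.6083216 ] 13.125 0.015443798286002045 F sp -0.7709238401484442 3.7391300631436764 13.025980635788699 sd [0.49451799 0.46997148 0.35861889]
roller est a,b,z 71.91388458217739 0.22739962321537888 298.68710434002054 theta 1.4648132990829803 rad 200.3339780190514
s7 (np.float64(1.4514557288638654), 142, np.float64(2.344192388587297), [[128.0, -43.0, 81.0], [146.0, -3.0, 98.0]])
```

Call:
step_arm([
  [[-1,0,0],0],
  [[-1,0,0],0],
  [[0,0,0],0],
  [[0,0,0],0],
])

```text
time_s: 13.68
tcp_pos: [0.6077, -0.0406, 0.2905]
eef_rot: [-179.9, 0.4, -171.6]
contact_force: [-0.3, 2.9, 13.9]
gripper_width: 0.0154
```

```bash
python3 chk.py s8 8; python3 th.py s8:1.45
```

```text
[ 0.60763655 -0.04062056  0.29040839] [-179.9192641     0.36997216 -171.60259544] 14.025 0.01548928619390917 F sp -0.7173873204792737 3.6843024376830913 13.722620641676464 sd [0.4794658  0.42012623 0.46872217]
roller est a,b,z 74.0847367414097 0.2752733875908546 298.90838846652997 theta 1.4757002244640987 rad 200.39211144863194
s8 (np.float64(1.4620560054069192), 135, np.float64(1.9347210915126223), [[129.0, -43.0, 80.0], [145.0, -4.0, 97.0]])
```

View pics/s8.png

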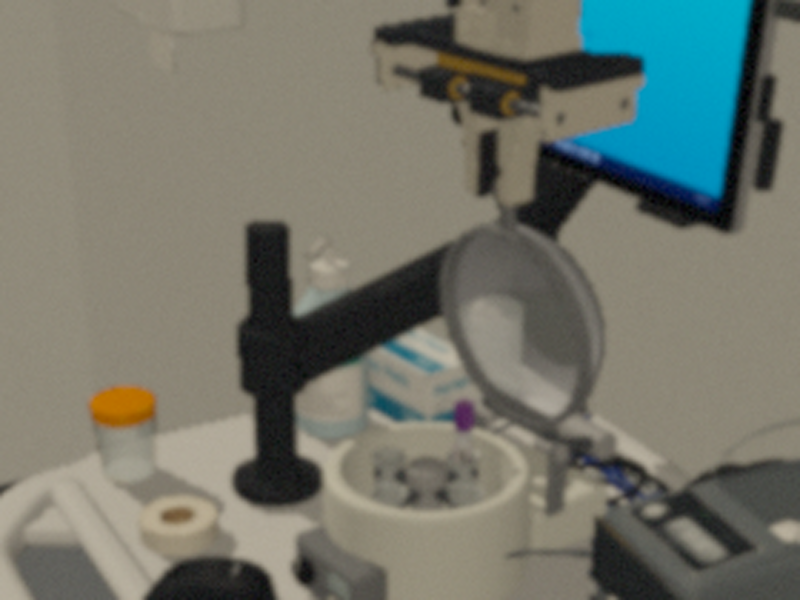

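Call:
step_arm([
  [[-1,0,0],0],
  [[-1,0,0],0],
  [[0,0,0],0],
  [[0,0,0],0],
])

```text
time_s: 14.58
tcp_pos: [0.6096, -0.0403, 0.2906]
eef_rot: [-179.9, 0.4, -171.6]
contact_force: [-2.0, 3.5, 14.8]
gripper_width: 0.0159
```

```bash
python3 chk.py s9 8; python3 th.py s9:1.45 s7:1.45 s8:1.45; python3 - <<'E'
from h import *
# bar bottom vs stop top: pixels near stop in spinner frame
A=np.array([.5472,-.0495]);u=np.array([np.cos(np.radians(8.1)),np.sin(np.radians(8.1))])
for f in("s4","s8","s9"):
    c=pickle.load(open(f"pics/{f}.pkl","rb"));P=cloud(c);d=P[...,:2]-A
    L=np.stack([d@u,d@[-u[1],u[0]],P[...,2]],-1)*1000
    m=(L[...,0]>120)&(L[...,0]<165)&(L[...,1]<12)&(L[...,1]>-12)&(L[...,2]>52)&(L[...,2]<120);k=L[m]
    k=k[np.argsort(k[:,2])];print(f,len(k));print(k[::max(1,len(k)//14)].round().tolist())
i=c["img"][190:245,310:380];cv2.imwrite("pics/s9c.png",cv2.resize(np.clip(i[:,:,::-1].astype(float)*1.6,0,255).astype(np.uint8),None,fx=10,fy=10,interpolation=cv2.INTER_CUBIC))
E
```

```text
[ 0.60961506 -0.04035128  0.29059325] [-179.91720095    0.38023213 -171.60040078] 14.925 0.01548910659104007 F sp -1.0420810641184093 3.9316509002215403 14.353263418017399 sd [0.51807286 0.32500052 0.30512262]
roller est a,b,z 76.08145311437858 0.2630911287654482 299.0932510475181 theta 1.4857016604492737 rad 200.447900649096
s9 (np.float64(1.4777859785283347), 131, np.float64(1.9121228645664317), [[128.0, -44.0, 80.0], [146.0, -4.0, 96.0]])
s7 (np.float64(1.4514557288638654), 142, np.float64(2.344192388587297), [[128.0, -43.0, 81.0], [146.0, -3.0, 98.0]])
s8 (np.float64(1.4620560054069192), 135, np.float64(1.9347210915126223), [[129.0, -43.0, 80.0], [145.0, -4.0, 97.0]])
s4 44
[[141.0, -6.0, 52.0], [147.0, -3.0, 54.0], [140.0, -6.0, 58.0], [138.0, -8.0, 64.0], [136.0, -10.0, 68.0], [139.0, 4.0, 74.0], [132.0, -0.0, 84.0], [133.0, -2.0, 84.0], [134.0, -4.0, 87.0], [132.0, 0.0, 89.0], [134.0, -7.0, 91.0], [134.0, -10.0, 95.0], [138.0, -9.0, 96.0], [145.0, -11.0, 99.0], [141.0, -11.0, 100.0]]
s8 36
[[143.0, -4.0, 53.0], [137.0, -10.0, 55.0], [144.0, -5.0, 56.0], [138.0, -8.0, 64.0], [133.0, -2.0, 79.0], [130.0, -5.0, 83.0], [130.0, -2.0, 85.0], [131.0, -1.0, 87.0], [130.0, -8.0, 87.0], [130.0, -5.0, 89.0], [131.0, -1.0, 89.0], [131.0, -4.0, 91.0], [134.0, -7.0, 91.0], [134.0, -10.0, 92.0], [132.0, -9.0, 95.0], [144.0, -6.0, 95.0], [138.0, -9.0, 96.0], [145.0, -11.0, 97.0]]
s9 41
[[137.0, -10.0, 52.0], [140.0, -6.0, 52.0], [147.0, -3.0, 54.0], [146.0, -0.0, 56.0], [139.0, -7.0, 64.0], [132.0, -3.0, 80.0], [131.0, -11.0, 83.0], [133.0, -9.0, 84.0], [128.0, -3.0, 86.0], [131.0, -7.0, 87.0], [131.0, -4.0, 88.0], [131.0, -0.0, 89.0], [130.0, -8.0, 90.0], [131.0, -10.0, 90.0], [135.0, -9.0, 91.0], [136.0, -11.0, 92.0], [132.0, -9.0, 92.0], [136.0, -11.0, 94.0], [134.0, -10.0, 95.0], [140.0, -10.0, 96.0], [136.0, -8.0, 96.0]]
```

View pics/s9c.png

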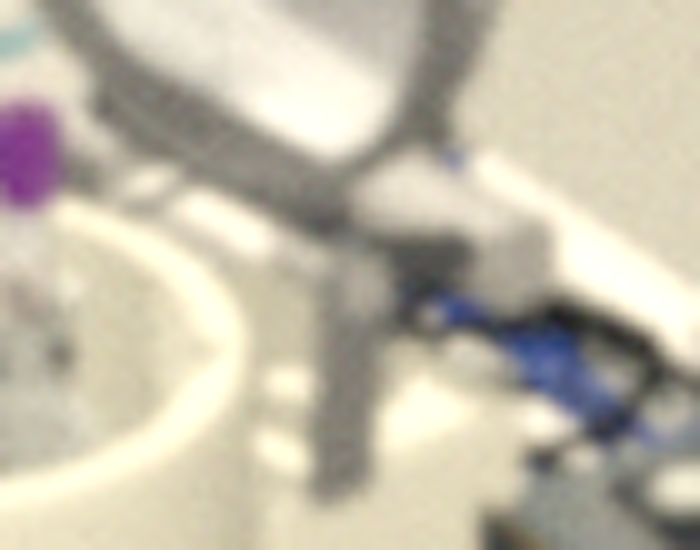

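```bash
python3 - <<'E'
from plant import imaging
from h import *
c=imaging.capture("top");pickle.dump(c,open("pics/t9.pkl","wb"))
cv2.imwrite("pics/t9.png",cv2.resize(c["img"][30:240,150:430,::-1],(800,600),interpolation=cv2.INTER_CUBIC))
A=np.array([.5472,-.0495]);u=np.array([np.cos(np.radians(8.1)),np.sin(np.radians(8.1))])
P=cloud(c);d=P[...,:2]-A;L=np.stack([d@u,d@[-u[1],u[0]],P[...,2]],-1)*1000
for z in range(280,640,20):
    k=L[(L[...,2]>z)&(L[...,2]<=z+20)&(abs(L[...,1])<110)&(L[...,0]>-60)&(L[...,0]<103)]
    q=L[(L[...,2]>z)&(L[...,2]<=z+20)&(abs(L[...,1])<110)&(L[...,0]>=103)&(L[...,0]<130)]
    print(z,len(k),np.percentile(k[:,0],[2,90,98,100]).round(1) if len(k)>3 else"",len(q),np.percentile(q[:,0],[0,2,10]).round(1) if len(q)>3 else"")
E
```

```text
280 16 [61.9 63.9 64.2 64.3] 0 
300 24 [ 55.6 102.8 102.9 103. ] 45 [103.2 103.2 103.7]
320 12 [51.3 53.3 53.5 53.5] 15 [107.8 107.9 108.2]
340 24 [ 23.2 102.3 102.4 102.5] 62 [103.1 106.4 106.9]
360 935 [ 23.4  56.1 102.  102.9] 135 [103.  103.2 103.8]
380 2685 [ 23.7  90.1  99.3 102.9] 302 [103.  103.1 103.6]
400 37 [ 36.1 102.8 102.9 103. ] 405 [103.  103.4 103.8]
420 1  412 [103.4 103.7 104.3]
440 435 [22.8 44.2 54.2 61.7] 223 [104.1 104.3 104.6]
460 0  203 [104.2 104.7 105.1]
480 270 [15.9 36.6 47.  53.2] 240 [104.6 105.3 105.8]
500 347 [15.8 36.  46.4 54.8] 247 [106.  106.4 107.1]
520 405 [15.6 36.  46.1 54.8] 0 
540 460 [15.6 35.8 46.1 54.3] 0 
560 520 [15.6 35.4 45.1 53.1] 0 
580 389 [13.7 30.  38.  45.7] 0 
600 457 [10.3 26.6 46.  52.8] 0 
620 957 [11.4 29.9 43.8 54.2] 0
```

View pics/t9.png

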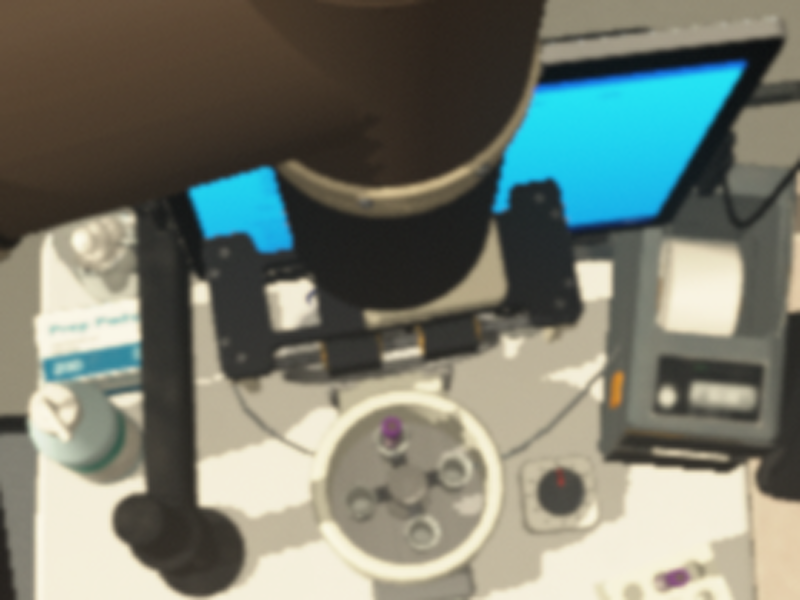

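```bash
python3 - <<'E'
from h import *
from scipy.optimize import least_squares
A=np.array([.5472,-.0495]);u=np.array([np.cos(np.radians(8.1)),np.sin(np.radians(8.1))])
for f in("t9","s9","scene1"):
    c=pickle.load(open(f"pics/{f}.pkl","rb"))
    P=cloud(c);d=P[...,:2]-A;L=np.stack([d@u,d@[-u[1],u[0]],P[...,2]],-1)*1000
    cx=63 if f!="scene1" else -137
    for z0,z1 in((470,490),(490,510),(510,530),(530,560)):
        k=L[(L[...,2]>z0)&(L[...,2]<=z1)&(abs(L[...,1])<70)&(abs(L[...,0]-cx)<60)&(L[...,0]<cx+35)]
        if len(k)<30: continue
        s=least_squares(lambda p:np.hypot(k[:,0]-p[0],k[:,1]-p[1])-p[2],[cx,0,45],loss="soft_l1",f_scale=1);print(f,z0,s.x.round(1),len(k),np.std(s.fun).round(2),k[:,:2].min(0).round(),k[:,:2].max(0).round())
E
```

```text
t9 470 [62.  0. 46.] 113 0.23 [ 16. -42.] [53. 45.]
t9 490 [62.   0.1 46. ] 329 0.23 [ 16. -41.] [55. 45.]
t9 510 [61.9  0.1 46. ] 374 0.22 [ 15. -42.] [53. 45.]
t9 530 [61.8  0.2 46. ] 666 0.24 [ 15. -42.] [55. 46.]
s9 470 [62.7  2.5 45.5] 438 7.2 [ 14. -47.] [91. 24.]
s9 490 [61.2  0.7 45.7] 613 1.39 [ 13. -49.] [89. 26.]
s9 510 [61.1  0.7 45.8] 631 1.25 [ 14. -48.] [93. 28.]
s9 530 [60.8  1.2 46.1] 67 1.43 [ 14. -48.] [73. 11.]
scene1 470 [-138.1    5.7   45.9] 712 1.2 [-185.  -43.] [-105.   27.]
scene1 490 [-138.     5.8   46. ] 772 1.18 [-186.  -43.] [-102.   26.]
scene1 510 [-138.1    5.6   45.9] 784 1.18 [-185.  -43.] [-102.   26.]
scene1 530 [-138.     5.8   46. ] 518 1.06 [-185.  -43.] [-106.   26.]
```

Call:
step_arm([
  [[-1,0,0],0],
  [[-1,0,0],0],
  [[0,0,0],0],
  [[0,0,0],0],
])

```text
time_s: 15.52
tcp_pos: [0.6115, -0.0401, 0.2908]
eef_rot: [-179.9, 0.4, -171.6]
contact_force: [-2.2, 4.3, 15.4]
gripper_width: 0.0155
```

```bash
python3 chk.py s10 16; python3 th.py s10:1.45
```

```text
[ 0.61145737 -0.04015465  0.29076154] [-179.91341365    0.37411405 -171.60246009] 16.275 0.015703508890938956 F sp -1.9413192518612998 4.368297227193096 15.290079015886796 sd [0.49837281 0.36360969 0.47123799]
roller est a,b,z 77.93309060086685 0.19817709763013552 299.26154478899053 theta 1.4949697957514636 rad 200.51441091882452
s10 (np.float64(1.4800874458607889), 134, np.float64(1.752877874487107), [[129.0, -43.0, 78.0], [146.0, -4.0, 96.0]])
```

Call:
step_arm([
  [[0,0,-1],0],
  [[0,0,-1],0],
  [[0,0,0],0],
])

```text
time_s: 16.7
tcp_pos: [0.6106, -0.0402, 0.2907]
eef_rot: [-179.9, 0.2, -171.6]
contact_force: [-1.3, 2.1, 7.5]
gripper_width: 0.0153
```

```bash
python3 chk.py s11 6; python3 th.py s11:1.45
```

```text
[ 0.61059491 -0.0402038   0.29077249] [-179.93810384    0.18558107 -171.62973513] 16.95 0.015467923502540162 F sp -0.7016370578619437 2.4107149156053276 7.338805729835289 sd [0.33132052 0.44685908 0.4119788 ]
roller est a,b,z 77.07230137073843 0.27103463652979937 299.2724939110844 theta 1.490686229428287 rad 200.5704026388173
s11 (np.float64(1.4809651591988793), 131, np.float64(1.9633707267161125), [[129.0, -43.0, 80.0], [146.0, -5.0, 96.0]])
```

Call:
step_arm([
  [[0,0,-1.5],0],
  [[0,0,0],0],
  [[0,0,0],0],
])

```text
time_s: 17.38
tcp_pos: [0.6094, -0.0403, 0.2907]
eef_rot: [-180.0, 0.0, -171.7]
contact_force: [2.0, -0.4, 1.6]
gripper_width: 0.0153
```

Call:
step_arm([
  [[0,0,0],0],
  [[0,0,0],0],
  [[0,0,0],0],
  [[0,0,0],0],
  [[0,0,0],0],
  [[0,0,0],0],
], gripper=0)

```text
time_s: 18.12
tcp_pos: [0.6089, -0.04, 0.2906]
eef_rot: [-180.0, -0.0, -171.6]
contact_force: [-0.5, 0.6, -0.2]
gripper_width: 0.0698
```

```bash
python3 chk.py s12 3; python3 th.py s12:1.45
```

```text
[ 0.60895243 -0.04000407  0.2905607 ] [-1.79999523e+02  5.07078260e-04 -1.71646143e+02] 18.225 0.07799355377759401 F sp -0.011997310724550866 -0.034054179699070694 -0.06799891250379418 sd [0.37656404 0.5147531  0.07147842]
roller est a,b,z 75.4743510407915 0.7002057741815902 299.06069710917535 theta 1.4826686988170803 rad 200.45242430476745
s12 (np.float64(1.4877496821218652), 127, np.float64(2.006294908882325), [[129.0, -43.0, 82.0], [144.0, -4.0, 96.0]])
```

View pics/s12.png

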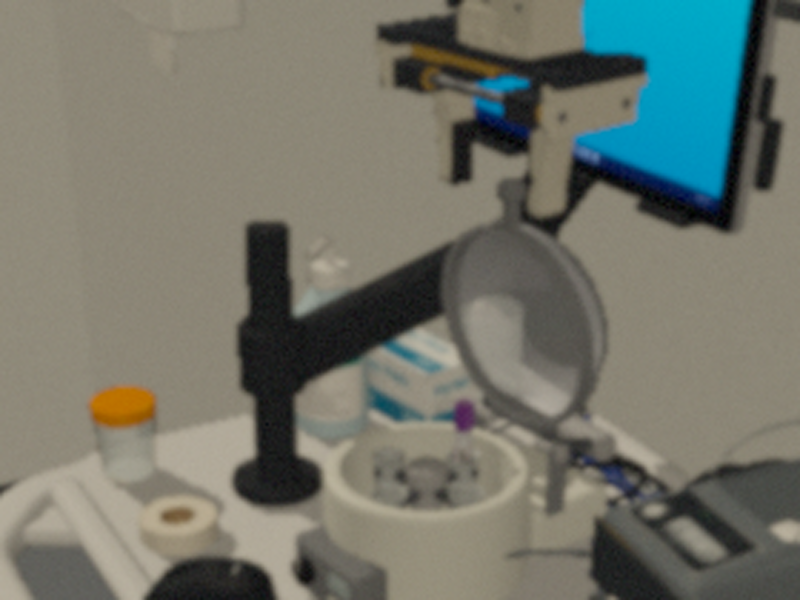

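```bash
python3 - <<'E'
from h import *
A=np.array([.5472,-.0495]);u=np.array([np.cos(np.radians(8.1)),np.sin(np.radians(8.1))])
c=pickle.load(open("pics/t9.pkl","rb"));f=210/np.tan(np.radians(c["vfov"]/2));E=c["extrinsics"]
def ray(px,z):
    d=E[:3,:3]@np.array([(px[0]-c["cx"])/f,(px[1]-c["cy"])/f,1]);return E[:3,3]+d*(z-E[2,3])/d[2]
for p,z in(((391,428),.134),((455,468),.089),((361,503),.089),((422,532),.089),((407,483),.089)):
    q=ray((150+p[0]/2.857,30+p[1]/2.857),z);print(p,q.round(4),np.round((q[:2]-A)*1000,1))
from plan import show
show([(.56,-.052,.29,-171.9),(.53,-.08,.25,-171.9),(.507,-.06,.22,-171.9)],vmax=30)
E
```

```text
(391, 428) [ 0.5825 -0.0388  0.134 ] [35.3 10.7]
(455, 468) [ 0.5583 -0.0888  0.089 ] [ 11.1 -39.3]
(361, 503) [ 0.5319 -0.0136  0.089 ] [-15.3  35.9]
(422, 532) [ 0.5077 -0.0614  0.089 ] [-39.5 -11.9]
(407, 483) [ 0.5471 -0.0504  0.089 ] [-0.1 -0.9]
6
[[[25, -2, 0], 0], [[25, -3, 1], 0], [[17, -12, 20], 0], [[17, -11, 20], 0], [[10, 12, 15], 0], [[10, 11, 15], 0]]
[ 0.50676911 -0.06006586  0.21958235] -171.6472324662503
```

Call:
step_arm([
  [[25,-3,0],0],
  [[25,-3,1],0],
  [[17,-6,20],0],
  [[17,-5,20],0],
  [[10,4,15],0],
  [[10,4,15],0],
  [[0,0,0],0],
  [[0,0,0],0],
])

```text
time_s: 19.27
tcp_pos: [0.5082, -0.064, 0.2204]
eef_rot: [-180.0, 0.1, -171.6]
contact_force: [-0.4, -0.8, 0.0]
gripper_width: 0.0875
```

```bash
cat > wv.py <<'E'
from plant import r, imaging
from h import *
import sys
s=r.get_state();c=imaging.capture("wrist");c["T"]=tool(s);pickle.dump(c,open(f"pics/{sys.argv[1]}.pkl","wb"))
print(s["tcp_pos"],s["eef_rot"],s["contact_force"],s["time_s"],s["gripper_width"])
cv2.imwrite(f"pics/{sys.argv[1]}.png",cv2.resize(c["img"][:,:,::-1],(800,600)))
E
python3 wv.py w4
```

```text
[ 0.50815428 -0.06401266  0.22037222] [-1.79982843e+02  6.47286272e-02 -1.71626493e+02] [-0.35306142 -0.80280335  0.04036908] 19.275 0.0875423057743491
```

View pics/w4.png

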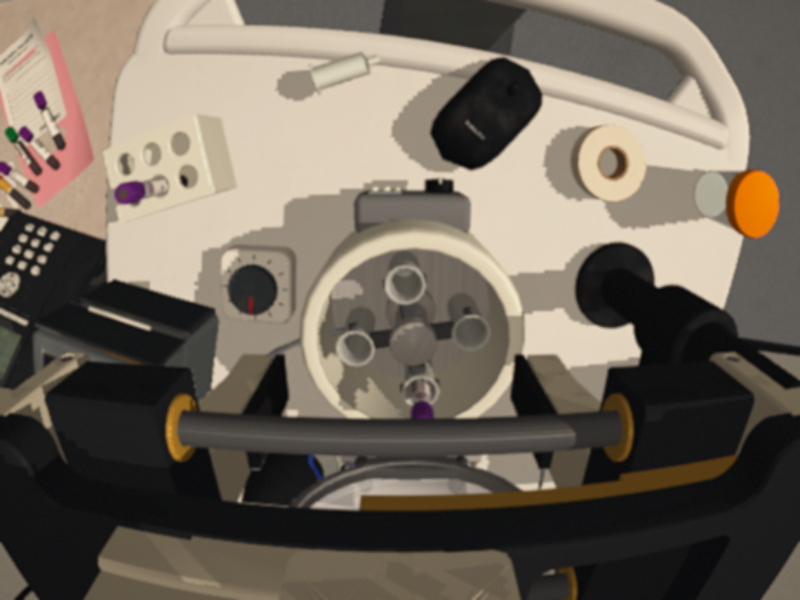

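```bash
python3 - <<'E'
from h import *
c=pickle.load(open("pics/w4.pkl","rb"))
i=c["img"][170:290,200:370];cv2.imwrite("pics/w4c.png",cv2.resize(np.clip(i[:,:,::-1].astype(float)*1.3,0,255).astype(np.uint8),None,fx=4.7,fy=4.7,interpolation=cv2.INTER_CUBIC))
E
```

```text
(no output)
```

View pics/w4c.png

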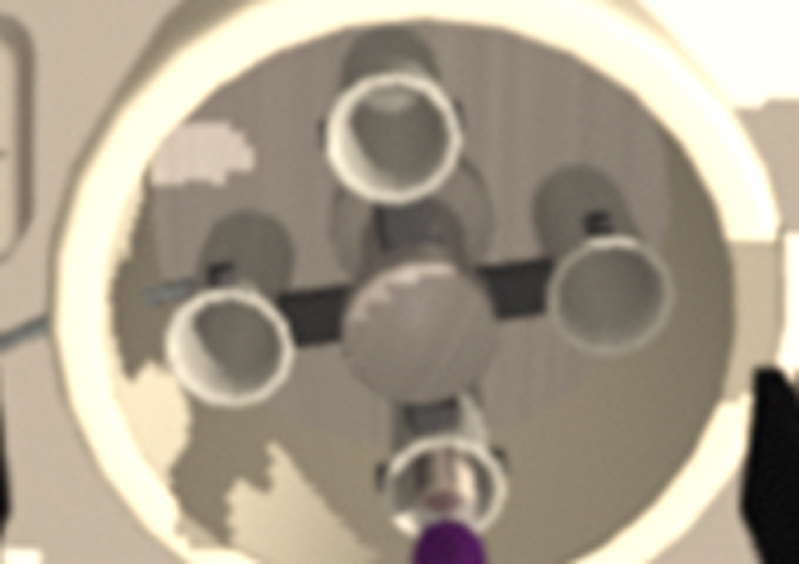

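```bash
cat >> h.py <<'E'
def wray(c,px,z):
    T=c["T"]@c["T_tool_cam"];f=210/np.tan(np.radians(c["vfov"]/2))
    a,b=px[0]-c["cx"],px[1]-c["cy"];r=np.hypot(a,b);th=r/f
    d=T[:3,:3]@np.array([a/r*np.sin(th),b/r*np.sin(th),np.cos(th)]);return T[:3,3]+d*(z-T[2,3])/d[2]
E
python3 - <<'E'
from h import *
c=pickle.load(open("pics/w4.pkl","rb"))
Q=[]
for p in((393,138),(230,347),(611,294),(445,484)):
    q=wray(c,(200+p[0]/4.7,170+p[1]/4.7),.089);Q.append(q);print(q.round(4))
Q=np.array(Q);print("centre",(Q[0]+Q[3])/2,(Q[1]+Q[2])/2,"dist",np.linalg.norm(Q[0]-Q[3]),np.linalg.norm(Q[1]-Q[2]))
v=(Q[3]-Q[0]);w=Q[1]-Q[2];print(np.degrees(np.arctan2(v[1],v[0])),np.degrees(np.arctan2(w[1],w[0])))
# depth-based ring check of bucket 0
P=cloud(c,c["T"]);m=(np.hypot(P[...,0]-Q[0,0],P[...,1]-Q[0,1])<.016)&(P[...,2]>.08)&(P[...,2]<.1);k=P[m];print(len(k),k.mean(0),k.min(0),k.max(0))
print("drum rim");
k=P[(abs(np.hypot(P[...,0]-.547,P[...,1]+.05)-.075)<.008)&(P[...,2]>.09)&(P[...,2]<.1)];print(k[:,2].mean(),k.mean(0),k.min(0),k.max(0))
# tube/rack
def sel(x0,x1,y0,y1,z0,z1): return P[(P[...,0]>x0)&(P[...,0]<x1)&(P[...,1]>y0)&(P[...,1]<y1)&(P[...,2]>z0)&(P[...,2]<z1)]
k=sel(.38,.53,-.34,-.18,.045,.057)[:,:2]
print("rack",cv2.minAreaRect((k*1000).astype(np.float32)),len(k))
E
```

```text
[ 0.51   -0.0594  0.089 ]
[ 0.5595 -0.0861  0.089 ]
[ 0.5365 -0.0099  0.089 ]
[ 0.5851 -0.0366  0.089 ]
centre [ 0.54757607 -0.04800367  0.089     ] [ 0.54802736 -0.04802032  0.089     ] dist 0.07847760379575383 0.07955217177237826
16.826297716665348 -73.16521168854193
381 [ 0.51161573 -0.05936911  0.08640093] [ 0.49714739 -0.07407516  0.08001415] [ 0.52447935 -0.04569154  0.09067274]
drum rim
0.09418890061637221 [ 0.52562779 -0.04914231  0.0941889 ] [ 0.47160898 -0.12484688  0.09000439] [0.61372001 0.02694897 0.09678691]
rack ((456.89801025390625, -259.9584045410156), (62.74872589111328, 93.26730346679688), 20.3449764251709) 2950
```

```bash
python3 - <<'E'
from plan import *
show([(.4688,-.255,.17,-171.9)],vmax=30)
E
```

```text
7
[[[10, -26, 7], 0], [[9, -26, 7], 0], [[10, -27, 8], 0], [[9, -26, 7], 0], [[10, -26, 7], 0], [[9, -26, 7], 0], [[10, -26, 7], 0]]
[ 0.46866942 -0.25481136  0.17034646] -171.63483446602027
```

Call:
step_arm([
  [[10,-26,7],0],
  [[9,-26,7],0],
  [[10,-27,8],0],
  [[9,-26,7],0],
  [[10,-26,7],0],
  [[9,-26,7],0],
  [[10,-26,7],0],
  [[0,0,0],0],
  [[0,0,0],0],
  [[0,0,0],0],
])

```text
time_s: 20.58
tcp_pos: [0.4682, -0.2544, 0.17]
eef_rot: [-180.0, 0.0, -171.6]
contact_force: [-0.4, 0.3, 0.1]
gripper_width: 0.0876
```

```bash
python3 wv.py w5
```

```text
[ 0.46821685 -0.25439401  0.16999161] [-1.79986461e+02  4.52281958e-02 -1.71607095e+02] [-0.39568711  0.34278983  0.11215731] 20.575 0.08762133667349185
```

View pics/w5.png

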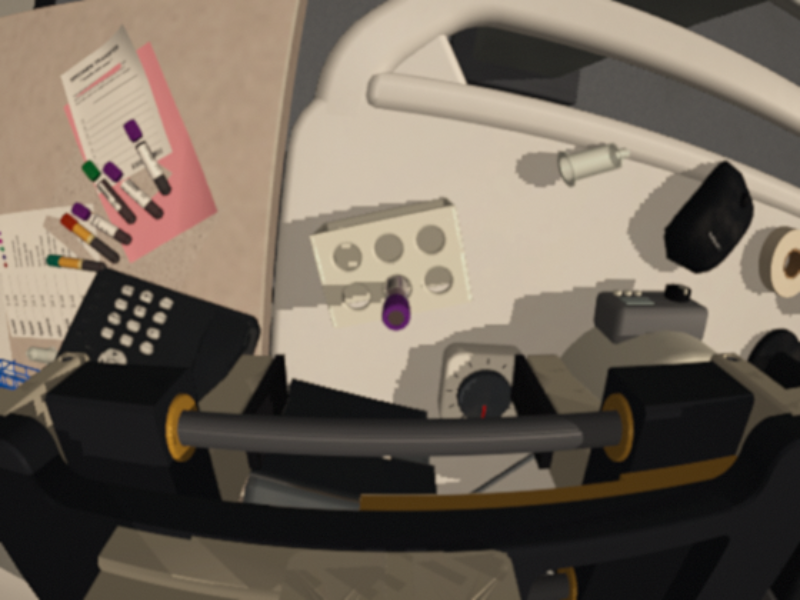

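```bash
python3 - <<'E'
from h import *
c=pickle.load(open("pics/w5.pkl","rb"))
print(wray(c,(396*.7,318*.7),.105))
P=cloud(c,c["T"]);m=(np.hypot(P[...,0]-.468,P[...,1]+.254)<.012)&(P[...,2]>.1)&(P[...,2]<.11);k=P[m];print(len(k),k.mean(0),k.min(0),k.max(0))
i=c["img"][190:240,245:310];cv2.imwrite("pics/w5c.png",cv2.resize(i[:,:,::-1],None,fx=10,fy=10,interpolation=cv2.INTER_CUBIC))
# rack holes via rays z=.052
for p in((348,257),(389,247),(431,238),(357,295),(438,279)): print(wray(c,(p[0]*.7,p[1]*.7),.052).round(4))
k=P[(P[...,0]>.38)&(P[...,0]<.53)&(P[...,1]>-.34)&(P[...,1]<-.18)&(P[...,2]>.045)&(P[...,2]<.057)][:,:2]
print("rack",cv2.minAreaRect((k*1000).astype(np.float32)))
E
```

```text
[ 0.46912771 -0.25548569  0.105     ]
321 [ 0.4683778  -0.25578742  0.10357737] [ 0.46153227 -0.26319124  0.10006129] [ 0.47647882 -0.24826423  0.10584694]
[ 0.4537 -0.2877  0.052 ]
[ 0.444  -0.2637  0.052 ]
[ 0.4348 -0.2394  0.052 ]
[ 0.4771 -0.2793  0.052 ]
[ 0.4595 -0.231   0.052 ]
rack ((457.04730224609375, -260.45849609375), (62.519805908203125, 91.27069091796875), 20.343568801879883)
```

View pics/w5c.png

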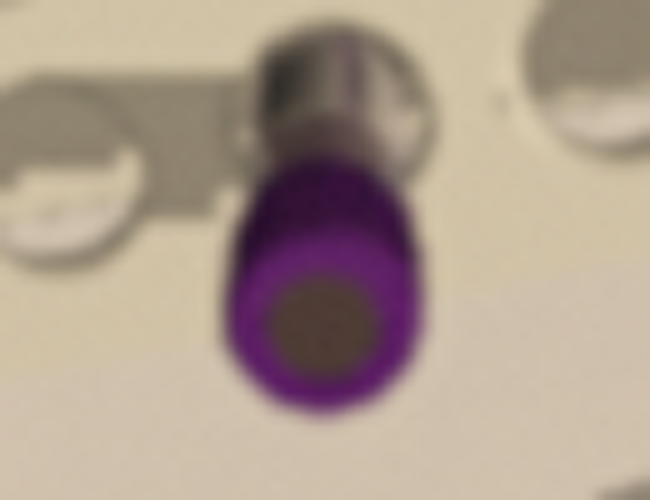

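Call:
step_arm([
  [[-0.5,-1,20],0],
  [[0,0,20],0],
  [[0,0,20],0],
  [[0,0,20],0],
  [[0,0,16],0],
  [[0,0,0],0],
  [[0,0,0],0],
])

```text
time_s: 21.5
tcp_pos: [0.4689, -0.2556, 0.0743]
eef_rot: [-180.0, 0.0, -171.6]
contact_force: [-0.1, -0.5, 0.3]
gripper_width: 0.0876
```

Call:
step_arm([
  [[0,0,0],0],
  [[0,0,0],0],
  [[0,0,0],0],
  [[0,0,0],0],
  [[0,0,0],0],
  [[0,0,0],0],
  [[0,0,0],0],
  [[0,0,0],0],
], gripper=1, grip_force=12)

```text
time_s: 22.5
tcp_pos: [0.4683, -0.2557, 0.0735]
eef_rot: [180.0, -0.0, -171.6]
contact_force: [-0.3, 0.3, 0.5]
gripper_width: 0.015
```

```bash
python3 wv.py w6
```

```text
[ 0.46829979 -0.25573387  0.07354875] [ 1.79999930e+02 -2.59582692e-03 -1.71646494e+02] [-0.2561925   0.2573661   0.49265259] 22.5 0.01504326419236106
```

View pics/w6.png

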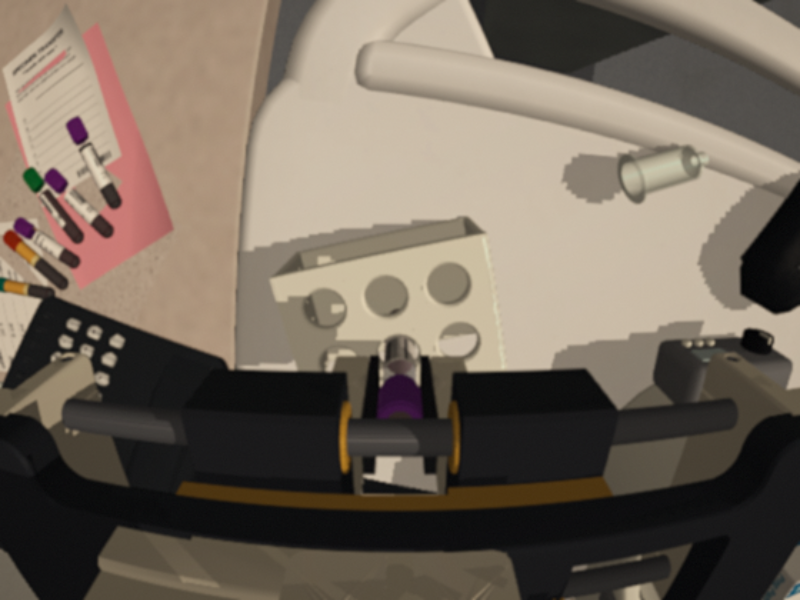

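```bash
python3 - <<'E'
from plan import *
show([(.4683,-.2557,.195,-171.9),(.5092,-.0600,.19,-171.9)],vmax=22)
E
```

```text
16
[[[0, 0, -20], 0], [[0, 0, -20], 0], [[0, 0, -21], 0], [[0, 0, -20], 0], [[0, 0, -20], 0], [[0, 0, -20], 0], [[-7, 19, 0], 0], [[-7, 19, 1], 0], [[-7, 18, 0], 0], [[-7, 19, 1], 0], [[-6, 19, 0], 0], [[-7, 19, 1], 0], [[-7, 18, 0], 0], [[-7, 19, 1], 0], [[-7, 19, 0], 0], [[-7, 19, 1], 0]]
[ 0.5092313  -0.05970882  0.1895134 ] -171.64976846503208
```

Call:
step_arm([
  [[0,0,-20],0],
  [[0,0,-20],0],
  [[0,0,-21],0],
  [[0,0,-20],0],
  [[0,0,-20],0],
  [[0,0,-20],0],
  [[-7,19,0],0],
  [[-7,19,1],0],
  [[-7,18,0],0],
  [[-7,19,1],0],
  [[-6,19,0],0],
  [[-7,19,1],0],
  [[-7,18,0],0],
  [[-7,19,1],0],
  [[-7,19,0],0],
  [[-7,19,1],0],
  [[0,0,0],0],
  [[0,0,0],0],
  [[0,0,0],0],
])

```text
time_s: 24.92
tcp_pos: [0.5091, -0.0602, 0.1896]
eef_rot: [-180.0, -0.0, -171.7]
contact_force: [0.7, -0.1, -0.7]
gripper_width: 0.0147
```

```bash
python3 wv.py w7; python3 - <<'E'
from h import *
c=pickle.load(open("pics/w7.pkl","rb"))
i=c["img"][150:310,170:390];cv2.imwrite("pics/w7c.png",cv2.resize(np.clip(i[:,:,::-1].astype(float)*1.3,0,255).astype(np.uint8),None,fx=3.6,fy=3.6,interpolation=cv2.INTER_CUBIC))
E
```

```text
[ 0.50908562 -0.06021563  0.18958285] [-1.79999114e+02 -3.43317463e-03 -1.71682100e+02] [ 0.71633812 -0.1118832  -0.67064707] 24.925 0.014714151548991168
```

View pics/w7c.png

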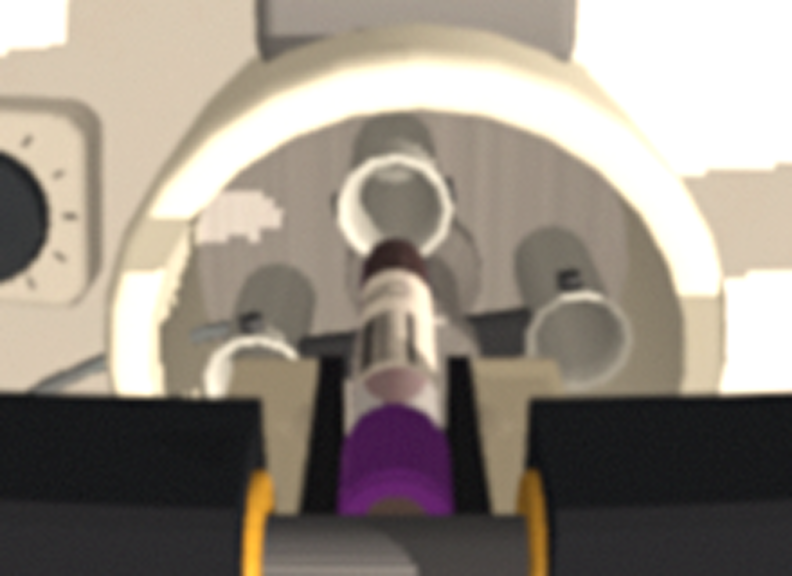

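```bash
python3 - <<'E'
from h import *
c=pickle.load(open("pics/w7.pkl","rb"));T=c["T"]
k=lambda p:(170+p[0]/3.6,150+p[1]/3.6)
print("bucket0",wray(c,k((396,207)),.089),"b right",wray(c,k((579,338)),.089))
cr=lambda q:((q-[170,150])*3.6).round(1)
for l in (-.0675,-.04,-.005,.0055,.0315):
    for dx in(0,-.001,-.003):
        print(l,dx,cr(project(c,T[:3,3]+T[:3,:3]@np.array([dx,0,-l]),T)))
for dx in(0,-.001,-.003): # front edge of the bottom (towards camera = tool +x) and top
    pts=[T[:3,3]+T[:3,:3]@np.array([dx+.0075*np.cos(a),.0075*np.sin(a),.0675]) for a in np.linspace(0,6.28,13)]
    q=cr(project(c,np.array(pts),T));print(dx,"bottom ring",q.min(0),q.max(0))
print(T[:3,3])
E
```

```text
bucket0 [ 0.50940097 -0.05922089  0.089     ] b right [ 0.53612619 -0.01026222  0.089     ]
-0.0675 0 [391.8 253.9]
-0.0675 -0.001 [391.8 258.5]
-0.0675 -0.003 [391.8 267.6]
-0.04 0 [391.7 305.3]
-0.04 -0.001 [391.7 310.4]
-0.04 -0.003 [391.7 320.4]
-0.005 0 [391.5 391.4]
-0.005 -0.001 [391.5 397.1]
-0.005 -0.003 [391.5 408.5]
0.0055 0 [391.4 423.3]
0.0055 -0.001 [391.4 429.3]
0.0055 -0.003 [391.4 441.1]
0.0315 0 [391.2 519.1]
0.0315 -0.001 [391.2 525.6]
0.0315 -0.003 [391.2 538.5]
0 bottom ring [355.2 219.2] [428.4 288. ]
-0.001 bottom ring [355.3 223.9] [428.4 292.4]
-0.003 bottom ring [355.4 233.2] [428.3 301.4]
[ 0.50908562 -0.06021563  0.18958285]
```

Call:
step_arm([
  [[0.5,1,12],0],
  [[0,0,12],0],
  [[0,0,0],0],
  [[0,0,0],0],
])

```text
time_s: 25.48
tcp_pos: [0.5087, -0.0589, 0.1655]
eef_rot: [-180.0, -0.0, -171.6]
contact_force: [-0.2, 0.1, -0.1]
gripper_width: 0.015
```

```bash
python3 wv.py w8; python3 - <<'E'
from h import *
c=pickle.load(open("pics/w8.pkl","rb"))
i=c["img"][150:310,170:390];cv2.imwrite("pics/w8c.png",cv2.resize(np.clip(i[:,:,::-1].astype(float)*1.3,0,255).astype(np.uint8),None,fx=3.6,fy=3.6,interpolation=cv2.INTER_CUBIC))
E
```

```text
[ 0.50870525 -0.05885255  0.1654699 ] [-1.79985986e+02 -1.78579762e-02 -1.71641991e+02] [-0.16779178  0.05486945 -0.12651408] 25.475 0.014976046062984655
```

View pics/w8c.png

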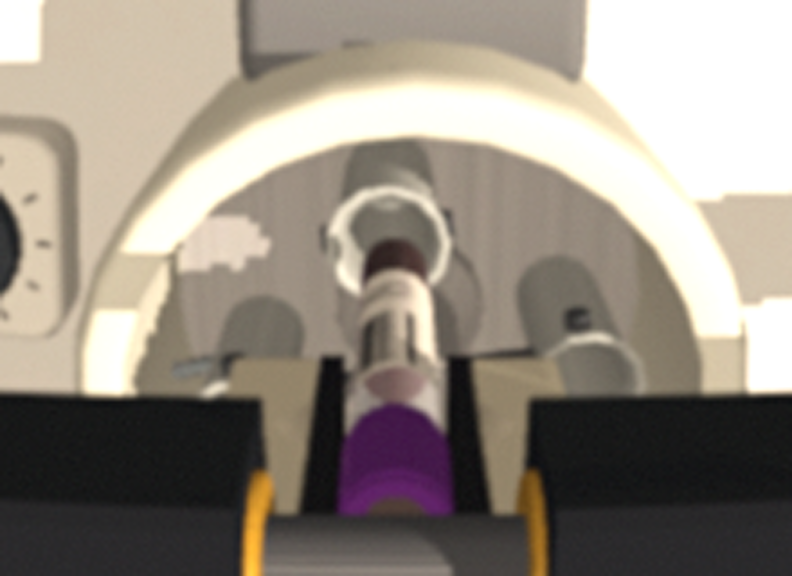

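Call:
step_arm([
  [[0.5,-0.7,0],0],
  [[0,0,5],0],
  [[0,0,5],0],
  [[0,0,5],0],
  [[0,0,0],0],
  [[0,0,0],0],
])

```text
time_s: 26.28
tcp_pos: [0.5082, -0.0596, 0.1505]
eef_rot: [-180.0, -0.0, -171.6]
contact_force: [0.4, -0.3, -0.6]
gripper_width: 0.0151
```

```bash
python3 wv.py w9; python3 - <<'E'
from h import *
c=pickle.load(open("pics/w9.pkl","rb"))
i=c["img"][150:310,170:390];cv2.imwrite("pics/w9c.png",cv2.resize(np.clip(i[:,:,::-1].astype(float)*1.3,0,255).astype(np.uint8),None,fx=3.6,fy=3.6,interpolation=cv2.INTER_CUBIC))
E
```

```text
[ 0.50822313 -0.059574    0.15054728] [-1.79997749e+02 -1.00215538e-02 -1.71646887e+02] [ 0.42446823 -0.3288198  -0.61438432] 26.275 0.015109565971119777
```

View pics/w9c.png

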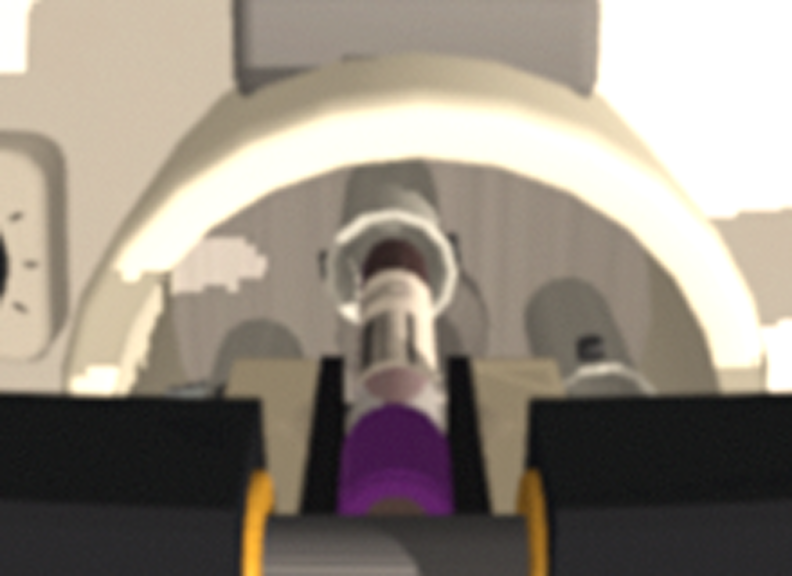

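Call:
step_arm([
  [[0,0,4],0],
  [[0,0,4],0],
  [[0,0,4],0],
  [[0,0,4],0],
  [[0,0,0],0],
])

```text
time_s: 26.95
tcp_pos: [0.5082, -0.0596, 0.1342]
eef_rot: [-180.0, -0.0, -171.6]
contact_force: [1.0, -0.2, -1.2]
gripper_width: 0.0148
```

Call:
step_arm([
  [[0,0,4],0],
  [[0,0,4],0],
  [[0,0,4],0],
  [[0,0,4],0],
  [[0,0,4],0],
  [[0,0,0],0],
])

```text
time_s: 27.7
tcp_pos: [0.5082, -0.0596, 0.1142]
eef_rot: [-180.0, -0.0, -171.6]
contact_force: [1.5, -0.7, -1.1]
gripper_width: 0.0147
```

```bash
python3 wv.py w10; python3 chk.py s13 6
```

```text
[ 0.50815449 -0.05958518  0.11417455] [-1.79997918e+02 -2.03992640e-02 -1.71649231e+02] [ 1.50854378 -0.73845888 -1.10622156] 27.7 0.014711791737706039
[ 0.50821005 -0.05955006  0.11458099] [ 1.79999539e+02  3.99541766e-04 -1.71649529e+02] 28.0 0.014872986711428667 F sp 1.0061037930984083 -1.42096733606519 -1.1466680920981132 sd [0.57566694 0.42640402 0.16563185]
roller est a,b,z -27.017042103512104 -4.456065441210272 123.08098642486326 theta 0.1807876305486369 rad 117.51090962730024
```

View pics/s13.png

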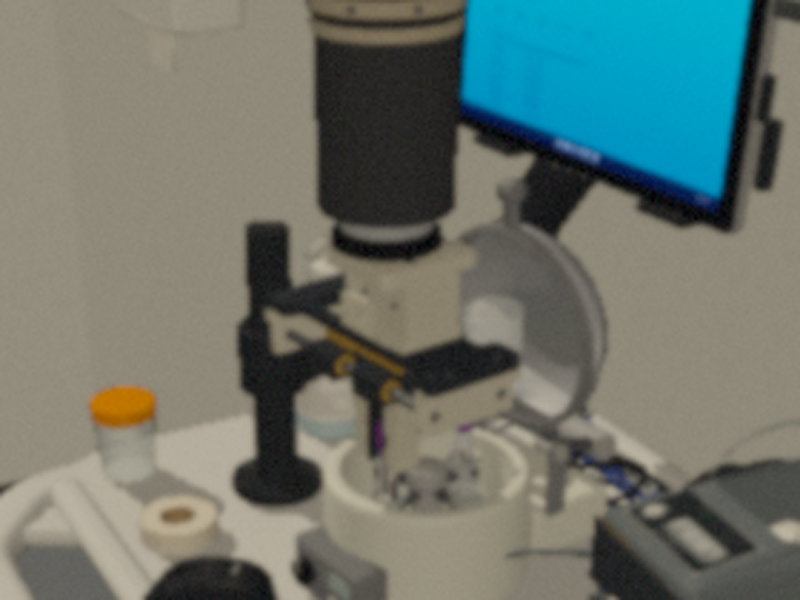

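Call:
step_arm([
  [[-0.3,-0.3,2],0],
  [[0,0,2],0],
  [[0,0,2],0],
  [[0,0,2],0],
  [[0,0,1],0],
  [[0,0,0],0],
  [[0,0,0],0],
])

```text
time_s: 28.92
tcp_pos: [0.5085, -0.0598, 0.1055]
eef_rot: [180.0, -0.0, -171.6]
contact_force: [0.4, -0.7, 0.3]
gripper_width: 0.0148
```

Call:
step_arm([
  [[0,0,1],0],
  [[0,0,0.5],0],
  [[0,0,0],0],
  [[0,0,0],0],
])

```text
time_s: 29.42
tcp_pos: [0.5085, -0.0598, 0.104]
eef_rot: [-180.0, -0.0, -171.7]
contact_force: [-0.9, -0.6, 0.6]
gripper_width: 0.0152
```

Call:
step_arm([
  [[0,0,0.5],0],
  [[0,0,0.5],0],
  [[0,0,0],0],
  [[0,0,0],0],
])

```text
time_s: 29.92
tcp_pos: [0.5086, -0.0598, 0.1031]
eef_rot: [-180.0, -0.0, -171.6]
contact_force: [-0.6, 0.2, 0.3]
gripper_width: 0.0149
```

Still no floor force; continue in half-millimetre steps.

Call:
step_arm([
  [[0,0,0.5],0],
  [[0,0,0.5],0],
  [[0,0,0],0],
  [[0,0,0],0],
])

```text
time_s: 30.42
tcp_pos: [0.5089, -0.0598, 0.1025]
eef_rot: [-180.0, 0.0, -171.6]
contact_force: [-0.8, -0.6, 5.0]
gripper_width: 0.015
```

Call:
step_arm([
  [[0,0,0.5],0],
  [[0,0,0.5],0],
  [[0,0,0],0],
  [[0,0,0],0],
])

```text
time_s: 30.92
tcp_pos: [0.5095, -0.0599, 0.1022]
eef_rot: [-180.0, 0.1, -171.6]
contact_force: [-2.7, -0.2, 11.3]
gripper_width: 0.0146
```

Call:
step_arm([
  [[0,0,0.5],0],
  [[0,0,0],0],
  [[0,0,0],0],
])

```text
time_s: 31.3
tcp_pos: [0.5099, -0.0598, 0.102]
eef_rot: [-180.0, 0.2, -171.6]
contact_force: [-1.8, 0.5, 12.6]
gripper_width: 0.015
```

Call:
step_arm([
  [[0,0,-0.7],0],
  [[0,0,-0.8],0],
  [[0,0,0],0],
  [[0,0,0],0],
])

```text
time_s: 31.8
tcp_pos: [0.5089, -0.0598, 0.1021]
eef_rot: [-180.0, 0.0, -171.6]
contact_force: [0.9, -0.1, 2.6]
gripper_width: 0.015
```

Call:
step_arm([
  [[0,0,0],0],
  [[0,0,0],0],
  [[0,0,0],0],
  [[0,0,0],0],
  [[0,0,0],0],
  [[0,0,0],0],
  [[0,0,0],0],
], gripper=0)

```text
time_s: 32.67
tcp_pos: [0.5086, -0.0598, 0.1021]
eef_rot: [-180.0, -0.0, -171.6]
contact_force: [-0.6, -0.0, -0.7]
gripper_width: 0.0795
```

```bash
python3 wv.py w11; python3 chk.py s14 2
```

```text
[ 0.50855689 -0.05983018  0.10206572] [-1.79998563e+02 -3.65281633e-04 -1.71646378e+02] [-0.60466289 -0.04781669 -0.68133272] 32.675 0.07949254457950837
[ 0.50856401 -0.05976739  0.10207903] [ 1.79998038e+02  3.13982749e-03 -1.71645459e+02] 32.775 0.08540218024299162 F sp -0.22728515921014666 -0.026530852763543295 0.517588211664797 sd [0.12014737 0.04574662 0.01123612]
roller est a,b,z -26.69722886052631 -4.7211003425158555 110.57902501844089 theta 0.07501209020232702 rad 115.28021568622098
```

View pics/w11.png

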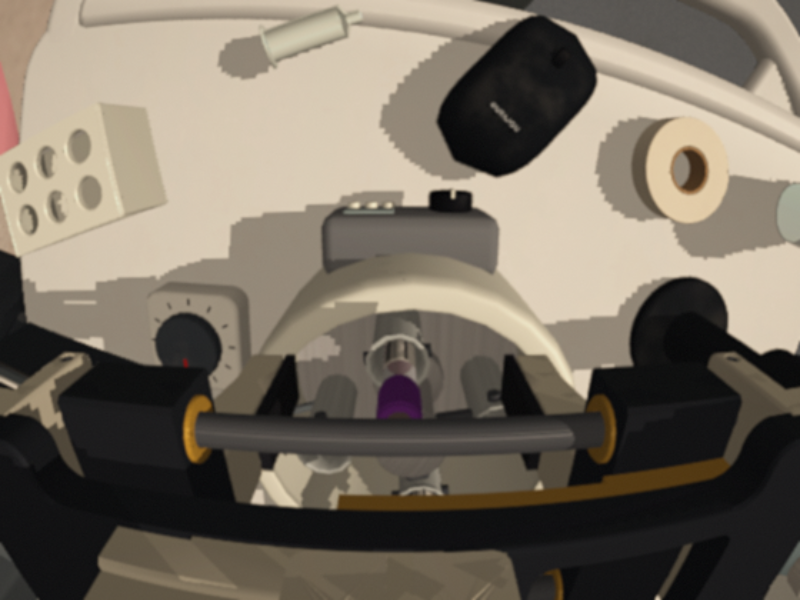

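Call:
step_arm([
  [[0,0,-5],0],
  [[0,0,-15],0],
  [[0,0,-20],0],
  [[0,0,-20],0],
  [[0,0,-20],0],
  [[0,0,-20],0],
  [[20,0,0],0],
  [[20,0,0],0],
  [[0,0,0],0],
  [[0,0,0],0],
])

```text
time_s: 34.08
tcp_pos: [0.4691, -0.0656, 0.2025]
eef_rot: [-180.0, 0.0, -171.6]
contact_force: [1.7, -1.1, -0.3]
gripper_width: 0.0877
```

```bash
python3 wv.py w12; python3 chk.py s15 2; python3 th.py s15:1.47; python3 - <<'E'
from h import *
c=pickle.load(open("pics/w12.pkl","rb"));P=cloud(c,c["T"])
for n,(x,y) in dict(b0=(.5095,-.0595),b2=(.585,-.037)).items():
    m=(np.hypot(P[...,0]-x,P[...,1]-y)<.014)&(P[...,2]>.127)&(P[...,2]<.15);k=P[m];print(n,len(k),k.mean(0) if len(k) else"",k[:,2].max() if len(k) else"")
for f in("s15","scene0"):
    c=pickle.load(open(f"pics/{f}.pkl","rb"));P=cloud(c)
    for n,(x,y) in dict(b0=(.5095,-.0595),b2=(.585,-.037)).items():
        m=(np.hypot(P[...,0]-x,P[...,1]-y)<.014)&(P[...,2]>.11)&(P[...,2]<.16);k=P[m];print(f,n,len(k),k.mean(0) if len(k) else"",k[:,2].max() if len(k) else"")
E
```

```text
[ 0.46909409 -0.06562368  0.20252266] [-1.79994085e+02  4.62109439e-02 -1.71635006e+02] [ 1.68696789 -1.05982597 -0.33551294] 34.075 0.08766399948652653
[ 0.46931035 -0.06553954  0.20214892] [-1.79994085e+02  6.58186583e-03 -1.71637877e+02] 34.175 0.08742293480834874 F sp 0.31765009114530446 -0.2810833516767212 -0.21389183691187613 sd [0.12891591 0.36293939 0.56057703]
roller est a,b,z -66.3725880106222 -4.904779484093259 210.64892138471373 theta 0.6005556891168321 rad 190.51608219640482
s15 (np.float64(1.4927353628251763), 130, np.float64(2.040588313493407), [[129.0, -43.0, 81.0], [146.0, -4.0, 96.0]])
b0 287 [ 0.50799186 -0.05958882  0.13229437] 0.13525460030661965
b2 174 [ 0.58354131 -0.03770411  0.13161972] 0.13427484677004456
s15 b0 87 [ 0.5058856 -0.0636059  0.1241959] 0.1349065485569288
s15 b2 79 [ 0.58280123 -0.04130524  0.12343817] 0.133331037749505
scene0 b0 75 [ 0.5083369  -0.05963226  0.14391001] 0.14625759015040424
scene0 b2 48 [ 0.58318235 -0.03752843  0.14398427] 0.14542420697149394
```

View pics/w12.png

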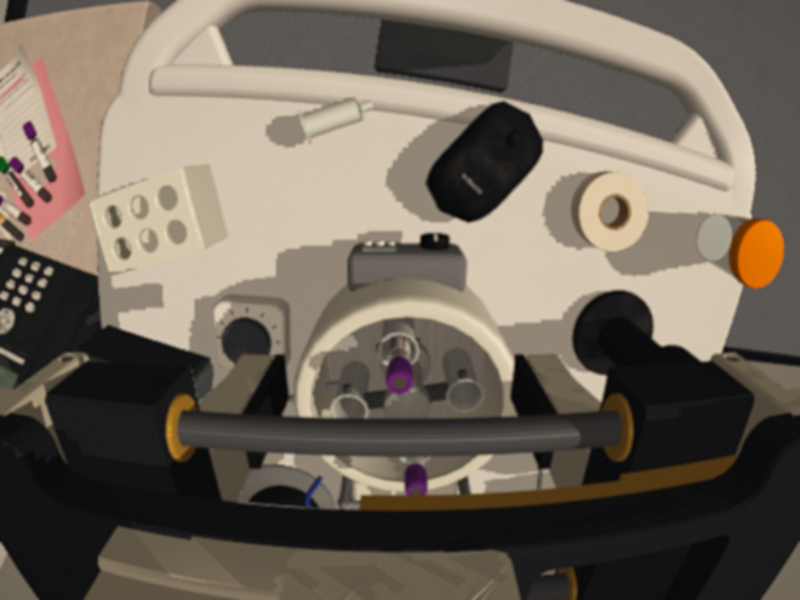

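View pics/s15.png

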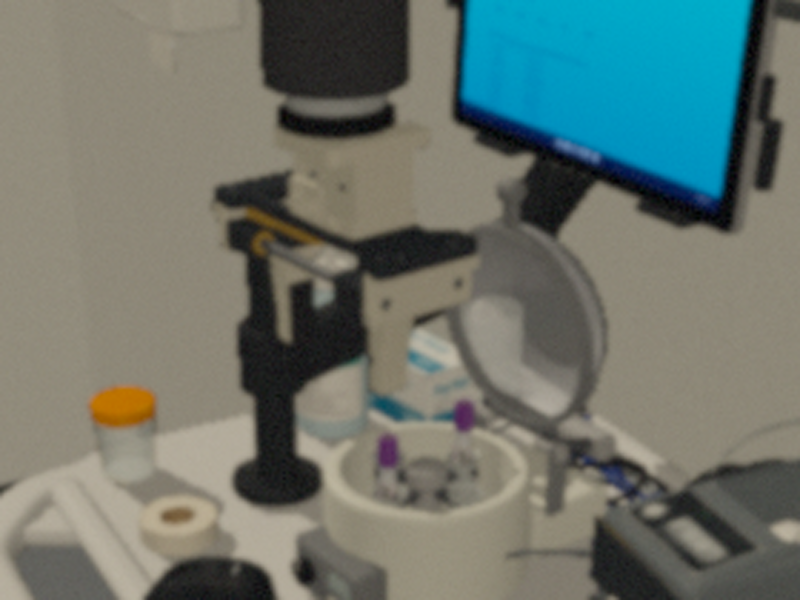

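```bash
python3 -c "
from plant import close_job
print(close_job())"
```

```text
the job is handed in; nothing more can be done
None
```

The lid is open on its stop and the sample tube is down in the bucket opposite the balance tube; I handed the job in at about 34 s of the 72 s.

- **Lid:** I gripped the pull on its two ends and lifted it past the balance point. The first sign of the stop was a force change of about 0.5 N/mm near 1.48 rad. I eased off before opening the fingers, and the lid stayed up by itself. The cameras put it at 1.49 rad after release and again at the end.
- **Tube:** I lifted it out of the rack and lowered it upright into bucket0 until the floor pushed back, 12.6 N at most by the wrist reading. I then relieved that force and let go.
- **Last checks:** The depth readings put both caps at the same height, about 134–135 mm. The sample cap sits within about 2 mm of the bucket's axis. The wrist force reads about zero, and the other items I could see look unmoved.

Two readings were less certain:

- **Screen clearance:** With the lid nearly open, the wrist came within 0–1 mm of the screen by the camera estimate. I saw no stiff contact force there.
- **Stop height:** Before I touched it, the cameras suggested a stop angle of about 1.465 rad, about 0.015 rad below where I felt it.

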